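# Dose mixing balls and hold the gate open

### The arm

A 6-joint arm with a two-finger parallel gripper is mounted at the origin on the work surface. World frame = base frame: x ahead of the robot, y to its left, z up, the work surface at z = 0. Lengths are in mm, angles in rad, forces in N, time in s.
With the tool pointing down it reaches from about 275 to 750 mm from the base axis. Payload 10.2 kg.
Tool frame: the origin (TCP) lies at the very end of the fingers, on their centre line; the grasp point (between the pads) lies 19 mm behind it; z points along the fingers, y is the direction in which the jaws open and shut (so a half turn about z gives the same grasp; the last joint's range is limited). The gripper opens to 85 mm and grips with 20 to 120 N. Pads are 22 mm wide; open, the fingers measure 114 mm over their backs; the gripper's body (76 mm by 85 mm) begins 54 mm behind the grasp point. The pads swing forward as they close: fully open they stand 13 mm farther back than shut.
Start: joints at [1.09, 0.313, 1.498, -0, 1.331, -0.223], TCP at [133.863, 507.653, 231.294] pointing down, gripper open.
Joint ranges: [-2.94, 2.94], [-0.97, 2.17], [0.19, 2.56], [-1.23, 4.37], [0.02, 3.11], [-2.88, 2.88]. Speed limits (rad/s): [2.39, 2.39, 3.01, 3.14, 3.14, 3.14].

### API

Orientations are given as a unit quaternion [w, x, y, z].
In Python, from rig import sensors, imaging, ctrl gives the robot as it stands.
- The arm moves only by the shell command python3 -m creep 'ROWS' [FORCE]. ROWS is JSON, a list of rows, each an object with "grip": the finger opening in mm, from 0 to 85.4; "linear": the shift along the tool's x, y, z in mm, a list of three; "rot": the turn, a rotation vector about the tool's x, y, z in rad, a list of three. A call has 1 to 12 rows; each row shifts and turns the commanded pose from where the row before left it, along the tool's axes as they then stand; what a row does not reach is not made up. A row lasts 1/12 s, in which the tool goes at most 41.7 mm and 7.16 degrees, less where a joint would pass 70% of its speed; a pose out of reach is approached as far as the arm can. A call with a gripper value outside its range is refused whole. The fingers move at their own pace and stop on an object; FORCE is the grip in N (left out, the last holds). Time passes only in rows, so rows that do not move let the fingers close. It gives the time, the measured TCP pose, the force and the opening at its end, in the units of the state.
- sensors.sense(): the state, without advancing time (a new reading comes with each control period).
- imaging.capture(name): name is "scene" or "top" or "wrist"; returns (picture, depth): 384x512x3 uint8, red, green, blue; 384x512 float32, mm along the optical axis (not along the pixel's ray), 0 where there is no reading.
- imaging.camera_params(name): a dict with "intrinsics" (3x3 intrinsics, pixels), "R" (3x3) and "t" (3): a world point X has camera coordinates R X + t. Camera axes: x right, y down, z forward; pixel columns grow to the right and rows downward; lengths in mm; the calibration is good to about 2 mm. The wrist camera is an equidistant fisheye: a pixel r from the principal point sees the ray r / f radians off the axis. A picture is of the moment at which its call begins: read the wrist's pose just before it. camera_params takes no time and is no camera call; for the wrist camera it gives the pose at the moment of the call.
- ctrl.finish_job(): hands the job in, once; it reports no verdict.
The state is a dict: "time_s": time; "joints": joint angles; "dq": joint speeds; "tau": joint torques, N m; "eef_pos": TCP position; "ee_rot": TCP orientation; "force": force on the tool from outside, world axes, zero at the start; "wrist_torque": the same for the moment, N m; "grip_width": opening from 0.0 (shut) to 1.0 (fully open).
Only numpy, scipy, OpenCV 4.12 (cv2) and the standard library are available. Lean on these libraries where they do the work, as an engineer would, in place of code of your own. Each camera call takes 0.05 s, during which the arm holds its last target.

### The job

Pigment is to be mixed: with the scoop, lift at least three of the steel balls out of the tray and tip them into the hopper of the dosing stand while its gate is shut, then stand the scoop upright on the table again. Swing the sprung gate arm by its peg round to its stop so that at least three balls run down into the catch cup, and finish while still holding the arm against its stop with the gripper. Move balls with the scoop only, never with the fingers, and knock over nothing that stands around.

Things in the scene. Friction and masses are not known exactly. Their poses are not given: they have to be found in the camera images.
- scoop_grip (a point): middle of the upright black handle of the loose scoop (about 90 g), where to grip it; 85 mm above the flat underside on which the scoop stands. x axis: towards the open nose of the pan; z: up the handle. Handle section 20 mm (x) by 12 mm (y), top 110 mm above the underside
- scoop_lip (a point): middle of the scoop's front lip, on the underside: 74 mm ahead (scoop x) of and 85 mm below scoop_grip. The pan is 60 mm wide outside, floor and walls 2 mm thick, walls 23 mm high at both sides and the back (inner back 62 mm behind the lip), front open; the front 6 mm have no side walls, the lip is thinned to 1.2 mm; the floor runs 86 mm back, under the handle
- tray: fixed steel tray of balls, open at the top, long along its own y; origin on the table under its middle. Inside x from -34 to 34 mm, walls 4 mm, rim 45 mm high. Floor slopes down 8 degrees towards +y, from 25 mm high at y = -86 mm to 6 mm at y = 50 mm
- tray_foot (a point): lowest line of the tray floor, mid-width (tray y = 50 mm, 6 mm high). From here a 60 degree ramp rises towards tray +y up to the rim, 23 mm further on. The balls gather before this line; a scoop pushed down the floor to it gets under them
- stand: fixed dosing stand, origin on the table under it; hopper at its -x end, chute falling 20 degrees towards +x, catch cup at the +x end. A sprung blade at x = -10 mm shuts the hopper's low end; beyond it the open chute ends at x = 50 mm, 55 mm high, over the cup
- hopper (a point): middle of the white hopper's open mouth, level with its rim, 145 mm above the table (stand x = -61, y = 0). Mouth inside: 78 mm along stand x, 60 mm along y; walls 4 mm. Its floor is 110 mm high at the back, 77 mm at the gate
- hopper_low (a point): point low inside the hopper (stand x = -34, y = 0, 90 mm above the table), just uphill of the shut gate, where balls tipped into the hopper come to rest
- catch_cup (a point): middle of the fixed steel catch cup's floor, 10 mm above the table (stand x = 91, y = 0). Inside 74 mm (stand x) by 68 mm (y); walls 44 mm high, the far one 85 mm
- gate_arm (a joint): angle of the sprung gate arm, rad: 0 at rest, gate shut; 1.2 against its stop, gate open. Turns about a vertical pivot at stand x = -10, y = 43 mm, growing counter-clockwise seen from above; the spring drives it back to 0 (about 2.4 N at the peg at rest, 6 N at the stop)
- gate_peg (a point): middle of the round black upright peg, 14 mm wide, 117 to 165 mm above the table, on the gate arm's free end, 85 mm from the pivot. At rest at stand x = 45, y = 108 mm; at the stop x = -51, y = 117 mm: it swings towards the hopper end. The flat arm lies just below it, 105 to 113 mm high, with a 22 mm disc under the peg
- ball0_center (a point): centre of a polished steel mixing ball, 14 mm wide, 11 g, slippery and rolling freely; at the start in the tray, the four in a row along the foot of its ramp
- ball1_center (a point): centre of a polished steel mixing ball, 14 mm wide, 11 g, slippery and rolling freely; at the start in the tray, the four in a row along the foot of its ramp
- ball2_center (a point): centre of a polished steel mixing ball, 14 mm wide, 11 g, slippery and rolling freely; at the start in the tray, the four in a row along the foot of its ramp
- ball3_center (a point): centre of a polished steel mixing ball, 14 mm wide, 11 g, slippery and rolling freely; at the start in the tray, the four in a row along the foot of its ramp
- ink_a: bystander: closed black ink bottle, 34 mm wide, 95 mm tall; origin at the middle of its underside
- ink_b: bystander: closed black ink bottle, 34 mm wide, 95 mm tall; origin at the middle of its underside
- jar: bystander: closed white jar, 60 mm wide, 55 mm tall; origin at the middle of its underside
- cup: bystander: open paper cup, 72 mm wide, 85 mm tall; origin at the middle of its underside
- grip: bystander: upright waisted steel machine grip, 26 mm wide, 60 mm tall; origin at the middle of its underside
- wash_bottle: bystander: clear squeeze bottle, 52 mm wide, 143 mm tall with its bent spout; origin at the middle of its underside
Things that resemble listed ones, but are neither listed nor needed, are in the scene too. Leave any pink look-alike of the part that bears scoop_grip alone.

How it is judged:
By the outcome, as a careful person would: the job done as asked, in the order asked, and still so for the second after the job is handed in, while the arm keeps its last pose, push and grip.
It also fails if it takes over 72 s, if anything falls off the work surface, if the arm or the gripper's body presses on something with over 40 N, if the wrist force passes 120 N, or if a joint passes its speed limit or range.

## Working session

There is one attempt and no reset: what is moved stays moved. The work goes in short steps, Python scripts to look and compute and a shell command to move; the robot and the scene stay as the last step left them, time stands still between calls to the robot, and variables do not carry over. Pictures are saved under pics/ and viewed, and the job is handed in when it is done.

```bash
ls; mkdir -p pics; python3 - <<'E'
from rig import sensors, imaging, ctrl
import cv2,numpy as np
print(sensors.sense())
for n in ("scene","top","wrist"):
    p,d=imaging.capture(n); cv2.imwrite(f"pics/{n}0.png",p[:,:,::-1]); np.savez(f"pics/{n}0.npz",p=p,d=d,**imaging.camera_params(n))
    c=imaging.camera_params(n); print(n,c)
E
```

```text
pics
{'time_s': 0.0, 'joints': array([ 1.08959182e+00,  3.13443186e-01,  1.49841150e+00, -4.52291858e-06,
        1.33097581e+00, -2.23347044e-01]), 'dq': array([ 0.00037531, -0.00017075,  0.00022959, -0.00105298,  0.00145456,
        0.00123891]), 'tau': array([-1.51925226e-03, -4.12257564e+01, -2.59745014e+01, -2.68442973e-04,
        4.02623453e-03,  1.09878954e-06]), 'eef_pos': array([133.75121667, 507.42671494, 230.7481845 ]), 'ee_rot': array([-2.11488042e-04,  1.28571278e-01,  9.91700077e-01, -5.81671757e-04]), 'force': array([0.25592673, 0.65172344, 0.63552418]), 'wrist_torque': array([ 0.03352154,  0.0094977 , -0.00798328]), 'grip_width': 0.9974776096702092}
scene {'intrinsics': array([[371.60698584,   0.        , 260.6597616 ],
       [  0.        , 371.60698584, 190.03949369],
       [  0.        ,   0.        ,   1.        ]]), 'R': array([[ 0.63853942,  0.76943839, -0.0152308 ],
       [ 0.48188683, -0.41518107, -0.77162799],
       [-0.60004374,  0.48537537, -0.63589171]]), 't': array([-364.31774077, -161.30833882, 1428.83770675])}
top {'intrinsics': array([[497.10441581,   0.        , 262.25979401],
       [  0.        , 497.10441581, 187.07221553],
       [  0.        ,   0.        ,   1.        ]]), 'R': array([[ 0.02089377, -0.99975816,  0.00686159],
       [-0.99150329, -0.02160164, -0.12827548],
       [ 0.12839268, -0.00412313, -0.99171484]]), 't': array([  13.4046323 ,  557.7974777 , 1377.16019005])}
wrist {'intrinsics': array([[297.31863964,   0.        , 258.02971206],
       [  0.        , 297.31863964, 191.47287358],
       [  0.        ,   0.        ,   1.        ]]), 'R': array([[ 2.54164931e-01,  9.67160640e-01, -6.96191431e-04],
       [ 9.32250831e-01, -2.44799029e-01,  2.66424143e-01],
       [ 2.57504518e-01, -6.83646990e-02, -9.63855638e-01]]), 't': array([-523.98395055,  -34.00951502,  378.24960535])}
```

View pics/scene0.png

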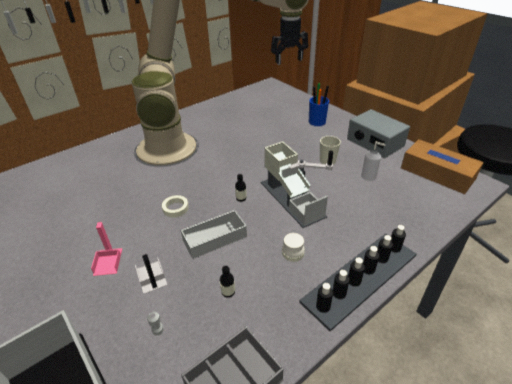

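View pics/top0.png

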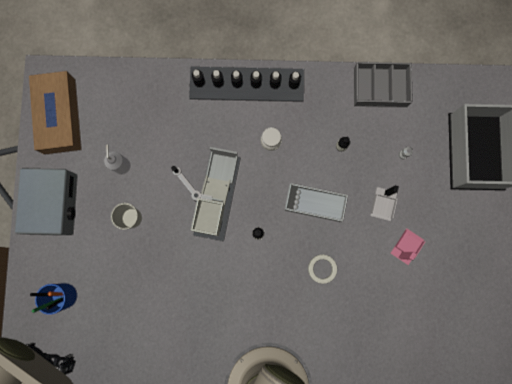

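View pics/wrist0.png

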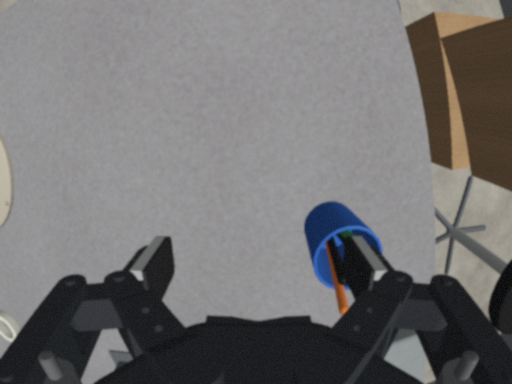

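```bash
cat > h.py <<'E'
import numpy as np,cv2
def load(f): return dict(np.load(f))
def pix2w(z,u,v,depth):
    K=z['intrinsics']; c=np.array([(u-K[0,2])/K[0,0],(v-K[1,2])/K[1,1],1.])*depth
    return z['R'].T@(c-z['t'])
def ray_plane(z,u,v,h):
    K=z['intrinsics']; d=z['R'].T@np.array([(u-K[0,2])/K[0,0],(v-K[1,2])/K[1,1],1.]); o=-z['R'].T@z['t']
    return o+d*(h-o[2])/d[2]
def proj(z,X):
    c=z['R']@np.asarray(X,float)+z['t']; K=z['intrinsics']
    return K[0,0]*c[0]/c[2]+K[0,2],K[1,1]*c[1]/c[2]+K[1,2]
def cloud(z):
    K=z['intrinsics']; v,u=np.mgrid[:384,:512]; d=z['d']
    c=np.stack([(u-K[0,2])/K[0,0]*d,(v-K[1,2])/K[1,1]*d,d],-1)
    return (c-z['t'])@z['R']
E
python3 - <<'E'
from h import *
z=load('pics/top0.npz'); p=z['p'][:,:,::-1]
cv2.imwrite('pics/c1.png',cv2.resize(p[170:270,270:430],None,fx=5,fy=5,interpolation=cv2.INTER_CUBIC))
cv2.imwrite('pics/c2.png',cv2.resize(p[140:245,160:290],None,fx=5.5,fy=5.5,interpolation=cv2.INTER_CUBIC))
z=load('pics/scene0.npz'); p=z['p'][:,:,::-1]
cv2.imwrite('pics/c3.png',cv2.resize(p[210:310,80:260],None,fx=4.4,fy=4.4,interpolation=cv2.INTER_CUBIC))
E
```

```text
(no output)
```

View pics/c1.png

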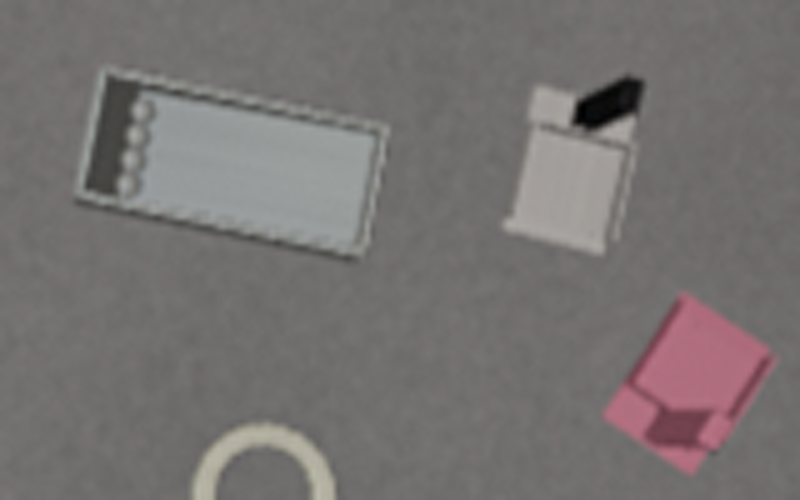

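View pics/c2.png

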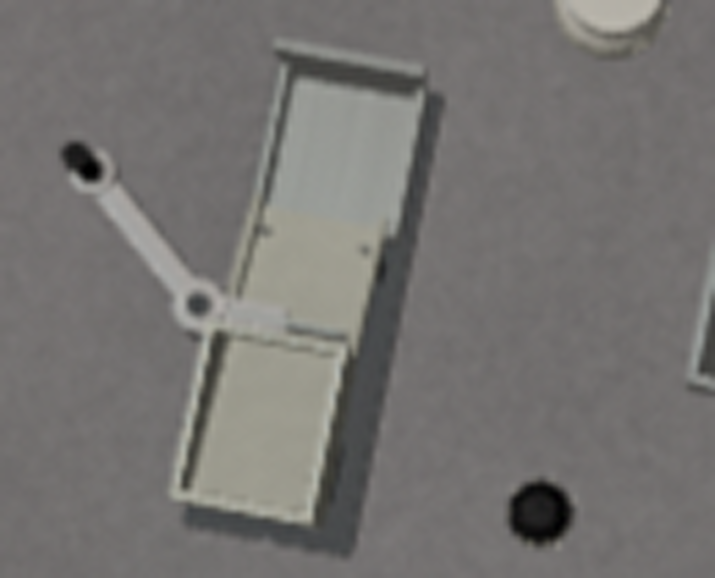

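View pics/c3.png

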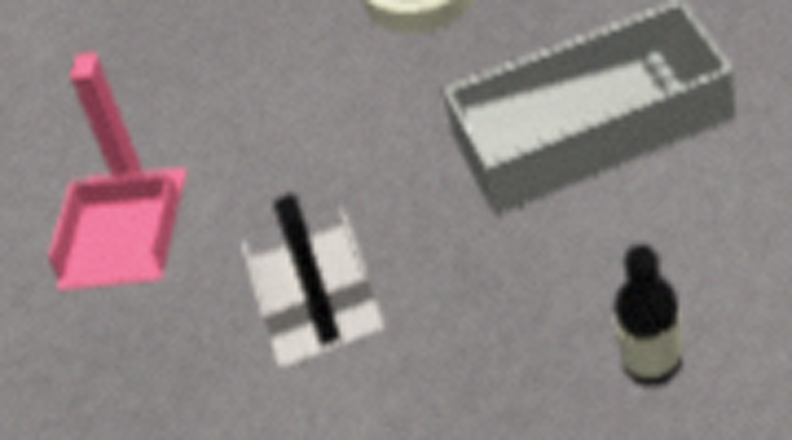

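```bash
python3 - <<'E'
from h import *
for n in('top','scene'):
    z=load(f'pics/{n}0.npz'); W=cloud(z)
    zz=W[...,2]
    tab=(abs(zz)<15)
    print(n,'table z',np.median(zz[tab]),zz[tab].std())
    from scipy import ndimage
    m=(zz>25)&(zz<230)&(W[...,0]>150)&(W[...,0]<850)&(abs(W[...,1])<550)&(z['d']>0)
    l,k=ndimage.label(m)
    for i in range(1,k+1):
        s=l==i
        if s.sum()<8: continue
        P=W[s]; ys,xs=np.nonzero(s)
        print(i,s.sum(),'px',xs.mean().round(),ys.mean().round(),'xyz',P.mean(0).round(),'zmax',P[:,2].max().round(), 'rect',[np.round(a,1) for a in cv2.minAreaRect(P[:,:2].astype(np.float32))])
E
```

```text
top table z 0.27601436449610994 3.9082566222117685
1 365 px 383.0 100.0 xyz [ 820. -321.   42.] zmax 58.0 rect [array([ 828.8, -320.9]), array([160. ,  41.8]), np.float64(89.7)]
3 1187 px 461.0 147.0 xyz [ 677. -528.   76.] zmax 118.0 rect [array([ 681. , -536.2]), array([221.9,  26.9]), np.float64(0.0)]
4 326 px 271.0 138.0 xyz [696.   3.  51.] zmax 62.0 rect [array([697.1,   2. ]), array([55.5, 53.3]), np.float64(40.2)]
5 144 px 343.0 143.0 xyz [ 682. -200.   66.] zmax 101.0 rect [array([ 684.4, -201.9]), array([32.1, 26.9]), np.float64(42.8)]
7 370 px 116.0 162.0 xyz [613. 430.  85.] zmax 143.0 rect [array([615.8, 436.9]), array([51.8, 50. ]), np.float64(45.9)]
8 67 px 407.0 152.0 xyz [ 664. -382.   55.] zmax 66.0 rect [array([ 665.4, -384. ]), array([23.7, 24.4]), np.float64(43.1)]
9 2047 px 209.0 198.0 xyz [518. 169.  93.] zmax 169.0 rect [array([543.8, 194.5]), array([154.7, 236.4]), np.float64(79.9)]
11 466 px 315.0 202.0 xyz [ 518. -125.   40.] zmax 54.0 rect [array([ 516.3, -127.9]), array([167. ,  76.2]), np.float64(79.3)]
12 101 px 392.0 191.0 xyz [ 549. -331.   80.] zmax 
[... 1655 characters left out ...]
.0 rect [array([702.6,   4. ]), array([52.1, 54.9]), np.float64(3.4)]
24 154 px 148.0 269.0 xyz [ 557. -334.   76.] zmax 111.0 rect [array([ 550.9, -332.4]), array([11.9, 22.1]), np.float64(73.6)]
25 302 px 226.0 280.0 xyz [ 695. -207.   61.] zmax 96.0 rect [array([ 691.3, -204.5]), array([34., 27.]), np.float64(58.0)]
28 784 px 74.0 342.0 xyz [ 635. -531.   87.] zmax 113.0 rect [array([ 662.8, -536.4]), array([189.8,  25.7]), np.float64(0.4)]
29 146 px 154.0 320.0 xyz [ 671. -384.   50.] zmax 60.0 rect [array([ 666.9, -383.5]), array([24.3, 25.3]), np.float64(6.5)]
30 816 px 218.0 354.0 xyz [ 820. -316.   41.] zmax 53.0 rect [array([ 829.4, -319.2]), array([160.9,  40.3]), np.float64(89.3)]
```

```bash
python3 - <<'E'
from h import *
for n in('top','scene'):
    z=load(f'pics/{n}0.npz'); W=cloud(z)
    X,Y,Z=W[...,0],W[...,1],W[...,2]
    m=(Z>138)&(Z<152)&(X>380)&(X<540)&(Y>80)&(Y<220)
    P=W[m]; print(n,'hopper',m.sum(),cv2.minAreaRect(P[:,:2].astype(np.float32)),P[:,2].mean())
    m=(Z>120)&(Z<175)&(X>520)&(X<640)&(Y>200)&(Y<300)
    P=W[m]; print('peg',m.sum(),P.mean(0),P.min(0),P.max(0))
    m=(Z>48)&(Z<60)&(X>540)&(X<680)&(Y>60)&(Y<220)
    P=W[m]; print('cup rim',m.sum(),cv2.minAreaRect(P[:,:2].astype(np.float32)))
    m=(Z>85)&(Z<122)&(X>500)&(X<600)&(Y>-380)&(Y<-290)
    P=W[m]; print('handle',m.sum(),P.mean(0),cv2.minAreaRect(P[:,:2].astype(np.float32)))
    m=(Z>105)&(Z<122)&(X>500)&(X<600)&(Y>-380)&(Y<-290)
    P=W[m]; print('handletop',m.sum(),P.mean(0))
    m=(Z>38)&(Z<52)&(X>450)&(X<590)&(Y>-230)&(Y<-20)
    P=W[m]; print('tray',m.sum(),P[:,2].mean(),cv2.minAreaRect(P[:,:2].astype(np.float32)))
# pan corners from top crop c1
z=load('pics/top0.npz')
f=lambda a,b,h: ray_plane(z,270+(a+.5)/5-.5,170+(b+.5)/5-.5,h)
print('lip L',f(502,225,1),'lip R',f(605,255,1))
print('back corner L',f(533,85,2),'R',f(640,112,23))
for b in [(143,108),(139,132),(133,158),(127,186)]: print('ball',f(*b,13))
# tray corners
for b in [(100,67),(388,125),(363,258),(77,200)]: print('tray',f(*b,45))
g=lambda a,b,h: ray_plane(z,160+(a+.5)/5.5-.5,140+(b+.5)/5.5-.5,h)
for b in [(212,327),(350,350),(313,523),(172,495)]: print('hop',g(*b,145))
print('peg disc',g(90,167,113),'peg top',g(75,153,165),'pivot',g(200,303,113))
print('cup far',g(275,45,95),g(424,72,95))
E
```

```text
top hopper 188 ((463.0867614746094, 168.1685791015625), (68.56671142578125, 86.47573852539062), 80.08482360839844) 144.60663727678605
peg 54 [574.73897228 247.6315391  147.54421655] [520.93204065 201.18266577 120.08041546] [591.59064455 263.74865148 168.8817773 ]
cup rim 129 ((601.171630859375, 141.79786682128906), (74.73286437988281, 101.55574035644531), 82.68408203125)
handle 50 [ 549.80939649 -332.77705507  105.63419291] ((550.896728515625, -333.5546875), (12.015190124511719, 20.40361976623535), 76.0616226196289)
handletop 35 [ 550.38229168 -333.81191712  109.99108899]
tray 305 44.13038867002115 ((516.2904052734375, -127.94942474365234), (166.98899841308594, 76.20291900634766), 79.34468078613281)
scene hopper 174 ((464.24322509765625, 169.6162567138672), (69.65432739257812, 88.97937774658203), 80.0697021484375) 142.43253526926827
peg 68 [583.54231422 252.09064137 144.24167324] [520.1331091  201.72254975 120.42248687] [594.23372574 265.65421059 167.78062882]
cup rim 174 ((602.8934936523438, 145.86651611328125), (76.83418273925781, 105.47444915771484), 80.7329330444336)
handle 69 [ 
[... 623 characters left out ...]
 ]
ball [521.46136645 -73.36695534  13.        ]
ball [505.20986368 -70.11174798  13.        ]
tray [569.49787448 -51.72124008  45.        ]
tray [ 540.0099646  -214.74381025   45.        ]
tray [ 464.67216114 -200.64040916   45.        ]
tray [493.81311055 -39.84363992  45.        ]
hop [508.09814744 192.4709816  145.        ]
hop [498.55176203 126.6751503  145.        ]
hop [416.48953672 141.53878843 145.        ]
hop [428.21424301 208.31038252 145.        ]
peg disc [588.83781889 259.12689773 113.        ] peg top [586.99737111 257.51720763 165.        ] pivot [522.98541735 202.74327013 113.        ]
cup far [655.47576459 172.56487333  95.        ] [643.40953178  97.76587642  95.        ]
```

The white scoop with black handle at top px (385,203) is the target; the pink look-alike at (408,245) is to be left. The crop confirms it (black handle, nose towards -x). Moving over.

```bash
python3 -m creep '[{"grip":85,"linear":[-25,-29,0],"rot":[0,0,0]},{"grip":85,"linear":[-25,-29,0],"rot":[0,0,0]},{"grip":85,"linear":[-25,-29,0],"rot":[0,0,0]},{"grip":85,"linear":[-25,-29,0],"rot":[0,0,0]},{"grip":85,"linear":[-25,-29,0],"rot":[0,0,0]},{"grip":85,"linear":[-25,-29,0],"rot":[0,0,0]},{"grip":85,"linear":[-25,-29,0],"rot":[0,0,0]},{"grip":85,"linear":[-25,-29,0],"rot":[0,0,0]},{"grip":85,"linear":[-25,-29,0],"rot":[0,0,0]},{"grip":85,"linear":[-25,-29,0],"rot":[0,0,0]},{"grip":85,"linear":[-25,-29,0],"rot":[0,0,0]},{"grip":85,"linear":[-25,-29,0],"rot":[0,0,0]}]' 30; python3 -c "
from rig import sensors;s=sensors.sense();print(s['joints'].round(4).tolist(),s['eef_pos'],s['ee_rot'],s['time_s'])"
```

```text
time_s: 1.15
eef_pos: [335.5, 92.8, 231.4]
ee_rot: [0.0, 0.129, 0.992, 0.0]
force: [1.0, 1.3, -0.3]
grip_width: 0.995
[-0.0708, -0.095, 1.9571, 0.0001, 1.279, -1.3837] [335.45577324  92.8103544  231.39647916] [2.25602680e-04 1.28627201e-01 9.91692992e-01 5.11523600e-05] 1.15
```

```bash
python3 -m creep '[{"grip":85,"linear":[-25,-29,0],"rot":[0,0,0]},{"grip":85,"linear":[-25,-29,0],"rot":[0,0,0]},{"grip":85,"linear":[-25,-29,0],"rot":[0,0,0]},{"grip":85,"linear":[-25,-29,0],"rot":[0,0,0]},{"grip":85,"linear":[-25,-29,0],"rot":[0,0,0]},{"grip":85,"linear":[-25,-29,0],"rot":[0,0,0]},{"grip":85,"linear":[-25,-29,0],"rot":[0,0,0]},{"grip":85,"linear":[-25,-29,0],"rot":[0,0,0]},{"grip":85,"linear":[-25,-29,0],"rot":[0,0,0]},{"grip":85,"linear":[-25,-29,0],"rot":[0,0,0]},{"grip":85,"linear":[0,0,0],"rot":[0,0,0]}]'; python3 - <<'E'
from rig import sensors, imaging
import cv2,numpy as np
s=sensors.sense();print(s['joints'].round(4).tolist(),s['eef_pos'],s['ee_rot'],s['time_s'])
n='wrist'
c=imaging.camera_params(n)
p,d=imaging.capture(n); cv2.imwrite(f"pics/{n}1.png",p[:,:,::-1]); np.savez(f"pics/{n}1.npz",p=p,d=d,**c)
E
```

```text
time_s: 2.07
eef_pos: [504.1, -254.5, 229.5]
ee_rot: [-0.0, 0.13, 0.991, -0.0]
force: [-0.5, -0.0, -0.4]
grip_width: 0.998
[-0.6747, 0.4025, 1.3764, -0.0008, 1.3632, -1.9837] [ 504.07216164 -254.54364911  229.5472941 ] [-4.51595597e-04  1.30416814e-01  9.91459130e-01 -2.12509518e-04] 2.0667
```

View pics/wrist1.png

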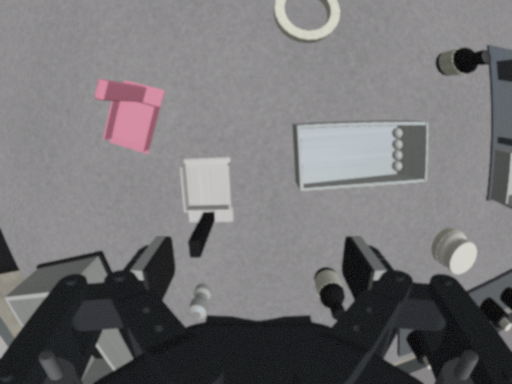

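```bash
cat >> h.py <<'E'
def wcloud(z):
    K=z['intrinsics']; v,u=np.mgrid[:384,:512]; a=(u-K[0,2])/K[0,0]; b=(v-K[1,2])/K[1,1]; r=np.hypot(a,b)+1e-9
    d=z['d']; t=np.tan(np.clip(r,0,1.5))
    c=np.stack([t*a/r*d,t*b/r*d,d],-1)
    return (c-z['t'])@z['R']
E
python3 - <<'E'
from h import *
z=load('pics/wrist1.npz'); W=wcloud(z); X,Y,Z=[W[...,i] for i in range(3)]
box=(X>440)&(X<600)&(Y>-380)&(Y<-270)
m=box&(Z>40)&(Z<125);P=W[m];print('handle',m.sum(),cv2.minAreaRect(P[:,:2].astype(np.float32)),P.mean(0))
m=box&(Z>95)&(Z<125);P=W[m];print('handle top',m.sum(),cv2.minAreaRect(P[:,:2].astype(np.float32)),P.mean(0),P[:,2].max())
for a,b,n in [(186,159,'bl'),(229,158,'br'),(190,221,''),(233,220,'')]: print(a,b,W[b,a])
m=(Z>40)&(Z<50)&(X>450)&(X<590)&(Y>-230)&(Y<-20)
P=W[m]; print('tray',m.sum(),P[:,2].mean(),cv2.minAreaRect(P[:,:2].astype(np.float32)))
m=(Z>12)&(Z<35)&(X>450)&(X<590)&(Y>-90)&(Y<-60)
for a,b in [(398,133),(398,144),(398,155),(397,166)]: print('ball',W[b,a])
p=z['p'][:,:,::-1];cv2.imwrite('pics/c4.png',cv2.resize(p[110:270,150:450],None,fx=2.6,fy=2.6,interpolation=cv2.INTER_CUBIC))
E
```

```text
handle 612 ((548.4721069335938, -332.95697021484375), (12.341451644897461, 20.84512710571289), 76.1382827758789) [ 545.36775587 -330.46784925   87.89826945]
handle top 298 ((548.6162109375, -333.1165466308594), (12.243793487548828, 20.404865264892578), 75.49897003173828) [ 546.94802084 -331.65019991  106.70096701] 111.0225726577394
186 159 [ 471.00247455 -342.40971168    0.78812935]
229 158 [ 484.80100431 -288.12354195    1.27381343]
190 221 [ 552.83774032 -363.83872055    1.89264216]
233 220 [ 566.07623306 -306.41871377    1.692221  ]
tray 1527 44.11542483321948 ((515.0341796875, -125.87159729003906), (167.45635986328125, 76.84513092041016), 79.3714599609375)
ball [502.89302955 -71.1982539   20.69697283]
ball [516.80270333 -73.80674407  20.65565303]
ball [531.13771208 -75.81373256  19.63895307]
ball [545.30827413 -79.30962533  18.9696088 ]
```

View pics/c4.png

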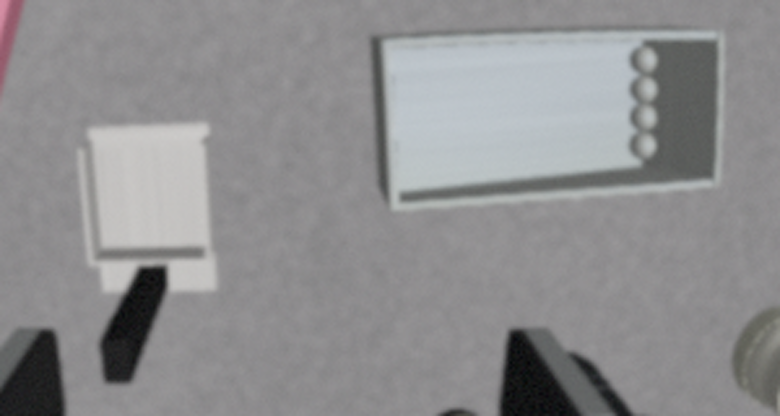

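```bash
python3 -m creep '[{"grip":85,"linear":[-22,-22,0],"rot":[0,0,-0.02]},{"grip":85,"linear":[-22,-22,0],"rot":[0,0,0]},{"grip":85,"linear":[-20,-20,0],"rot":[0,0,0]},{"grip":85,"linear":[0,0,20],"rot":[0,0,0]},{"grip":85,"linear":[0,0,30],"rot":[0,0,0]},{"grip":85,"linear":[0,0,30],"rot":[0,0,0]},{"grip":85,"linear":[0,0,30],"rot":[0,0,0]},{"grip":85,"linear":[0,0,20],"rot":[0,0,0]},{"grip":85,"linear":[0,0,0],"rot":[0,0,0]},{"grip":85,"linear":[0,0,0],"rot":[0,0,0]}]'; python3 - <<'E'
from rig import sensors, imaging
import cv2,numpy as np
from h import *
s=sensors.sense();print(s['joints'].round(4).tolist(),s['eef_pos'],s['ee_rot'],s['time_s'])
n='wrist'
c=imaging.camera_params(n)
p,d=imaging.capture(n); cv2.imwrite(f"pics/{n}2.png",p[:,:,::-1]); np.savez(f"pics/{n}2.npz",p=p,d=d,**c)
z=load('pics/wrist2.npz'); W=wcloud(z); X,Y,Z=[W[...,i] for i in range(3)]
box=(X>500)&(X<600)&(Y>-365)&(Y<-300)
m=box&(Z>90)&(Z<125);P=W[m];print('handle top',m.sum(),cv2.minAreaRect(P[:,:2].astype(np.float32)),P.mean(0),P[:,2].max())
E
```

```text
time_s: 2.95
eef_pos: [549.5, -326.3, 101.4]
ee_rot: [-0.001, 0.118, 0.993, 0.0]
force: [-0.1, -0.3, 0.0]
grip_width: 0.996
[-0.7188, 0.6783, 1.2799, 0.0001, 1.1846, -2.0525] [ 549.49735235 -326.25188266  101.4458646 ] [-5.06365967e-04  1.18315895e-01  9.92975797e-01  3.98452072e-04] 2.95
handle top 1089 ((548.417724609375, -333.2993469238281), (12.143709182739258, 19.908781051635742), 75.2236557006836) [ 545.81851414 -332.5393538   106.72043503] 111.52954238266759
```

View pics/wrist2.png

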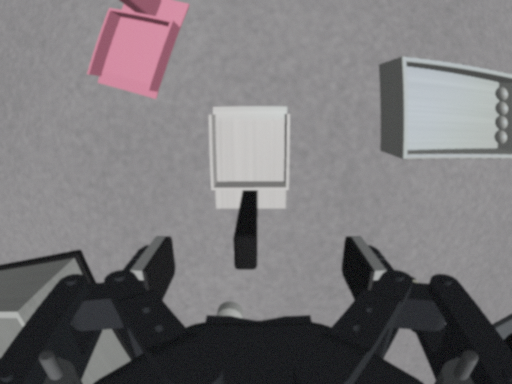

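```bash
python3 -m creep '[{"grip":85,"linear":[-1.3,-6.7,10],"rot":[0,0,0]},{"grip":85,"linear":[0,0,15],"rot":[0,0,0]},{"grip":85,"linear":[0,0,10],"rot":[0,0,0]},{"grip":40,"linear":[0,0,0],"rot":[0,0,0]},{"grip":20,"linear":[0,0,0],"rot":[0,0,0]},{"grip":16,"linear":[0,0,0],"rot":[0,0,0]},{"grip":16,"linear":[0,0,0],"rot":[0,0,0]},{"grip":16,"linear":[0,0,0],"rot":[0,0,0]},{"grip":16,"linear":[0,0,0],"rot":[0,0,0]}]' 60; python3 - <<'E'
from rig import sensors, imaging
import cv2,numpy as np
s=sensors.sense();print(s['joints'].round(4).tolist(),s['eef_pos'],s['ee_rot'],s['time_s'])
n='wrist'
p,d=imaging.capture(n); cv2.imwrite(f"pics/{n}3.png",p[:,:,::-1])
E
```

```text
time_s: 3.75
eef_pos: [549.5, -334.0, 66.8]
ee_rot: [0.0, 0.119, 0.993, -0.0]
force: [-0.4, -0.0, -0.5]
grip_width: 0.19
[-0.728, 0.725, 1.2949, -0.0, 1.1209, -2.0611] [ 549.47486975 -334.00187539   66.79399159] [ 3.23753439e-04  1.18572199e-01  9.92945353e-01 -2.34703686e-04] 3.75
```

View pics/wrist3.png

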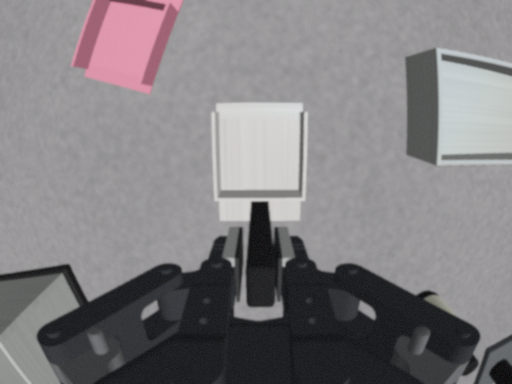

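```bash
python3 -m creep '[{"grip":6,"linear":[0,0,0],"rot":[0,0,0]},{"grip":6,"linear":[0,0,0],"rot":[0,0,0]},{"grip":6,"linear":[0,0,0],"rot":[0,0,0]},{"grip":6,"linear":[0,0,-5],"rot":[0,0,0]},{"grip":6,"linear":[0,0,-15],"rot":[0,0,0]},{"grip":6,"linear":[0,0,-25],"rot":[0,0,0]},{"grip":6,"linear":[0,0,-30],"rot":[0,0,0]},{"grip":6,"linear":[0,0,-20],"rot":[0,0,0]},{"grip":6,"linear":[0,0,-5],"rot":[0,0,0]},{"grip":6,"linear":[0,0,0],"rot":[0,0,0]}]' 90; python3 - <<'E'
from rig import sensors, imaging
import cv2,numpy as np
s=sensors.sense();print(s['joints'].round(4).tolist(),s['eef_pos'],s['ee_rot'],s['time_s'],s['grip_width'])
from h import *
n='wrist'
c=imaging.camera_params(n)
p,d=imaging.capture(n); cv2.imwrite(f"pics/{n}4.png",p[:,:,::-1]); np.savez(f"pics/{n}4.npz",p=p,d=d,**c)
R=c['R'];t=c['t']
# camera in tool frame
from scipy.spatial.transform import Rotation as Ro
q=s['ee_rot'];Rt=Ro.from_quat(q,scalar_first=True).as_matrix()
W=wcloud(load('pics/wrist4.npz'));T=(W-s['eef_pos'])@Rt
np.save('pics/T4.npy',T)
for v,u in [(103,218),(103,301),(105,260),(150,260),(210,230),(210,290),(111,214),(111,305)]: print(u,v,T[v,u].round(1))
E
```

```text
time_s: 4.63
eef_pos: [549.6, -334.2, 167.5]
ee_rot: [0.001, 0.119, 0.993, -0.001]
force: [-0.2, 0.1, -1.5]
grip_width: 0.131
[-0.7281, 0.623, 1.1946, -0.0, 1.3215, -2.0611] [ 549.61395806 -334.17702378  167.47847745] [ 9.83955056e-04  1.18617742e-01  9.92939263e-01 -6.94687487e-04] 4.6333 0.1310873492690616
218 103 [ 74.6 -28.4  65.4]
301 103 [74.7 29.3 66.5]
260 105 [72.8  0.7 65.7]
260 150 [41.3  0.7 65. ]
230 210 [ -3.2 -21.4  65.2]
290 210 [-3.2 23.1 65.3]
214 111 [ 69.3 -46.3 167.4]
305 111 [ 69.4  47.9 166.5]
```

View pics/wrist4.png

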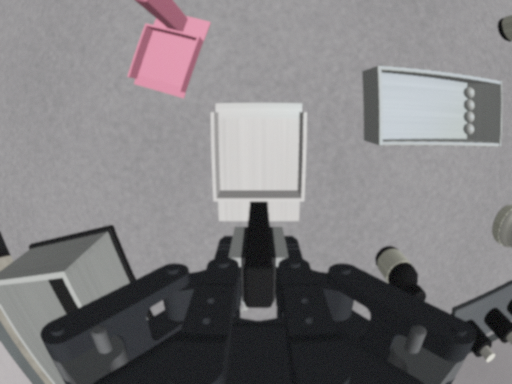

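```bash
python3 -m creep '[{"grip":6,"linear":[0,0,0],"rot":[0,0,0.06]},{"grip":6,"linear":[0,0,0],"rot":[0,0,0.12]},{"grip":6,"linear":[0,0,0],"rot":[0,0,0.12]},{"grip":6,"linear":[0,0,0],"rot":[0,0,0.12]},{"grip":6,"linear":[0,0,0],"rot":[0,0,0.12]},{"grip":6,"linear":[0,0,0],"rot":[0,0,0.12]},{"grip":6,"linear":[0,0,0],"rot":[0,0,0.12]},{"grip":6,"linear":[0,0,0],"rot":[0,0,0.12]},{"grip":6,"linear":[0,0,0],"rot":[0,0,0.12]},{"grip":6,"linear":[0,0,0],"rot":[0,0,0.12]},{"grip":6,"linear":[0,0,0],"rot":[0,0,0.12]},{"grip":6,"linear":[0,0,0],"rot":[0,0,0.12]}]'; python3 -m creep '[{"grip":6,"linear":[0,0,0],"rot":[0,0,0.12]},{"grip":6,"linear":[0,0,0],"rot":[0,0,0.02]},{"grip":6,"linear":[13,-7,0],"rot":[0,0,0]},{"grip":6,"linear":[27,-15,0],"rot":[0,0,0]},{"grip":6,"linear":[27,-15,0],"rot":[0,0,0]},{"grip":6,"linear":[27,-15,0],"rot":[0,0,0]},{"grip":6,"linear":[27,-13,0],"rot":[0,0,0]},{"grip":6,"linear":[13,-7,0],"rot":[0,0,0]},{"grip":6,"linear":[0,0,0],"rot":[0,0,0]},{"grip":6,"linear":[0,0,0],"rot":[0,0,0]}]'; cat > look.py <<'E'
import sys
from rig import sensors, imaging
import cv2,numpy as np
from scipy.spatial.transform import Rotation as Ro
from h import *
k=sys.argv[1]
s=sensors.sense();Rt=Ro.from_quat(s['ee_rot'],scalar_first=True).as_matrix()
print('J',s['joints'].round(3).tolist(),'p',s['eef_pos'].round(1),'t',s['time_s'],'F',s['force'].round(1),'g',round(s['grip_width'],3))
hx=np.degrees(np.arctan2(Rt[1,0],Rt[0,0]));print('heading',hx.round(2),'pitch(nose down)',np.degrees(np.arcsin(-Rt[2,0])).round(2),'roll',np.degrees(np.arcsin(Rt[2,1])).round(2))
lip=s['eef_pos']+Rt@[75,.3,66.3]; O=np.array([517.2,-119.9]);uy=np.array([.1857,.9826]);ux=np.array([.9826,-.1857])
print('lip',lip.round(1),'in tray x,y',((lip[:2]-O)@ux).round(1),((lip[:2]-O)@uy).round(1))
n='wrist' if len(sys.argv)<3 else sys.argv[2]
c=imaging.camera_params(n)
p,d=imaging.capture(n); cv2.imwrite(f"pics/{k}.png",p[:,:,::-1]); np.savez(f"pics/{k}.npz",p=p,d=d,pos=s['eef_pos'],Rt=Rt,**c)
E
python3 look.py w5; python3 - <<'E'
from h import *
z=load('pics/w5.npz');W=wcloud(z);X,Y,Z=[W[...,i] for i in range(3)]
m=(Z>38)&(Z<52)&(X>450)&(X<590)&(Y>-230)&(Y<-20)
P=W[m]; print('tray',m.sum(),P[:,2].mean(),cv2.minAreaRect(P[:,:2].astype(np.float32)))
E
```

```text
time_s: 5.68
eef_pos: [548.6, -333.4, 163.8]
ee_rot: [-0.002, 0.726, 0.688, -0.0]
force: [-0.7, -0.8, -1.0]
grip_width: 0.127
time_s: 6.52
eef_pos: [503.2, -188.4, 165.6]
ee_rot: [-0.001, 0.769, 0.639, -0.0]
force: [0.7, -0.1, -1.5]
grip_width: 0.128
J [-0.576, 0.4, 1.554, -0.0, 1.189, -0.392] p [ 503.2 -188.4  165.6] t 6.5167 F [ 0.7 -0.1 -1.5] g 0.128
heading 79.46 pitch(nose down) -0.01 roll -0.07
lip [ 517.2 -114.7   99.3] in tray x,y -1.0 5.1
tray 1593 43.46467213156633 ((515.4105224609375, -125.38965606689453), (165.93386840820312, 76.20645141601562), 79.30745697021484)
```

View pics/w5.png

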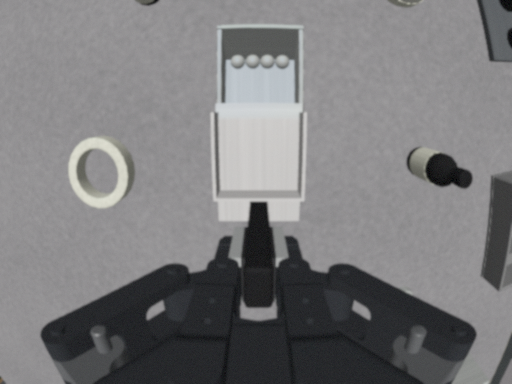

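```bash
python3 - <<'E'
from h import *
z=load('pics/w5.npz');W=wcloud(z);T=(W-z['pos'])@z['Rt'];Z=W[...,2]
for u in (237,253,268,282): print('ball',T[61,u].round(1),W[61,u].round(1))
m=(Z>40)&(Z<50)&(W[...,0]>450)&(W[...,0]<590)&(W[...,1]>-230)&(W[...,1]<-20)
P=T[m]; print('rim tool y range',np.percentile(P[:,1],[0,1,99,100]),'x',P[:,0].max())
for x0 in (75,95,115,135):
    q=P[abs(P[:,0]-x0)<8]; print(x0,q[:,1].min(),q[:,1].max(),q[:,1].min()/2+q[:,1].max()/2)
s=(T[...,2]>58)&(T[...,2]<70)&(T[...,0]>0)&(T[...,0]<85)&(abs(T[...,1])<45)
Q=T[s];
for x0 in (20,40,60,73): 
    q=Q[abs(Q[:,0]-x0)<3]; print('scoop',x0,q[:,1].min(),q[:,1].max(),q[:,2].mean())
E
```

```text
ball [116.2 -21.1 146.1] [503.6 -70.2  19.6]
ball [116.   -5.8 146.1] [518.6 -73.2  19.5]
ball [116.1   8.5 146.2] [532.6 -75.8  19.5]
ball [116.2  21.8 145.1] [545.7 -78.2  20.5]
rim tool y range [-37.3461312  -37.12875855  38.5500042   38.89382867] x 147.1847374199426
75 -37.1245856751625 38.7108949349865 0.7931546299119994
95 -37.1014163986075 38.579377909255314 0.7389807553239081
115 -37.25652175341623 38.62705011070275 0.6852641786432585
135 -37.34613119659634 38.703213551808545 0.6785411776061032
scoop 20 -28.724923234866075 27.28286954867739 64.58443072725098
scoop 40 -28.94241431499936 27.436964098065346 64.62528981333959
scoop 60 -28.849272362223754 27.710668171913373 64.61588178780603
scoop 73 -30.882753088722765 29.03128893345035 65.45791705809017
```

```bash
python3 -m creep '[{"grip":6,"linear":[5,1.3,0],"rot":[0,-0.07,0]},{"grip":6,"linear":[5,0,0],"rot":[0,-0.07,0]},{"grip":6,"linear":[1,0,10],"rot":[0,0,0]},{"grip":6,"linear":[4,0,25],"rot":[0,0,0]},{"grip":6,"linear":[3,0,20],"rot":[0,0,0]},{"grip":6,"linear":[1,0,5],"rot":[0,0,0]},{"grip":6,"linear":[0,0,0],"rot":[0,0,0]},{"grip":6,"linear":[0,0,0],"rot":[0,0,0]}]'; python3 look.py w6
```

```text
time_s: 7.23
eef_pos: [506.9, -179.6, 105.6]
ee_rot: [0.045, 0.768, 0.636, -0.054]
force: [1.3, -0.5, -0.0]
grip_width: 0.125
J [-0.494, 0.467, 1.635, -0.158, 1.003, -0.224] p [ 506.9 -179.6  105.6] t 7.2333 F [ 1.3 -0.5 -0. ] g 0.125
heading 79.26 pitch(nose down) 8.0 roll 0.01
lip [ 519.4 -115.7   29.5] in tray x,y 1.3 4.5
```

View pics/w6.png

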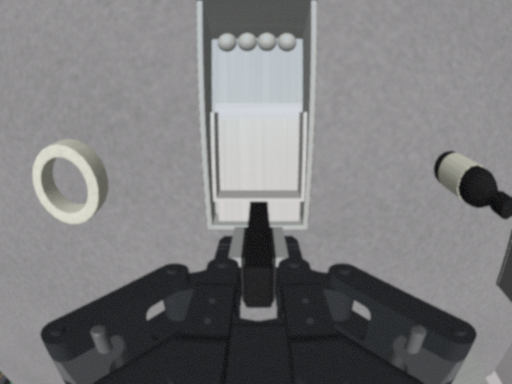

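```bash
python3 -m creep '[{"grip":6,"linear":[1,0,6],"rot":[0,0,0]},{"grip":6,"linear":[1,0,6],"rot":[0,0,0]},{"grip":6,"linear":[0,0,3],"rot":[0,0,0]},{"grip":6,"linear":[0,0,0],"rot":[0,0,0]},{"grip":6,"linear":[0,0,0],"rot":[0,0,0]}]'; python3 -m creep '[{"grip":6,"linear":[0,0,1],"rot":[0,0,0]},{"grip":6,"linear":[0,0,0],"rot":[0,0,0]},{"grip":6,"linear":[0,0,0],"rot":[0,0,0]}]'; python3 -m creep '[{"grip":6,"linear":[0,0,1],"rot":[0,0,0]},{"grip":6,"linear":[0,0,0],"rot":[0,0,0]},{"grip":6,"linear":[0,0,0],"rot":[0,0,0]}]';python3 look.py w7
```

```text
time_s: 7.7
eef_pos: [506.7, -178.8, 90.1]
ee_rot: [0.045, 0.768, 0.636, -0.054]
force: [1.0, -0.2, -0.5]
grip_width: 0.125
time_s: 7.95
eef_pos: [506.7, -179.0, 89.3]
ee_rot: [0.045, 0.768, 0.636, -0.054]
force: [-0.3, -0.4, -0.1]
grip_width: 0.129
time_s: 8.2
eef_pos: [507.0, -179.2, 88.9]
ee_rot: [0.045, 0.768, 0.636, -0.054]
force: [-0.5, 1.7, 4.9]
grip_width: 0.131
J [-0.494, 0.49, 1.65, -0.163, 0.965, -0.216] p [ 507.  -179.2   88.9] t 8.2 F [-0.5  1.7  4.9] g 0.131
heading 79.28 pitch(nose down) 8.04 roll 0.06
lip [ 519.4 -115.4   12.8] in tray x,y 1.3 4.8
```

```bash
python3 -m creep '[{"grip":6,"linear":[4,0,0],"rot":[0,0,0]},{"grip":6,"linear":[6,0,0],"rot":[0,0,0]},{"grip":6,"linear":[6,0,0],"rot":[0,0,0]},{"grip":6,"linear":[6,0,0],"rot":[0,0,0]},{"grip":6,"linear":[5,0,0],"rot":[0,0,0]},{"grip":6,"linear":[3,0,0],"rot":[0,0,0]},{"grip":6,"linear":[0,0,0],"rot":[0,0,0]}]'; python3 look.py w8
```

```text
time_s: 8.83
eef_pos: [512.9, -149.8, 84.7]
ee_rot: [0.046, 0.768, 0.637, -0.053]
force: [1.2, 0.4, 5.4]
grip_width: 0.128
J [-0.438, 0.493, 1.658, -0.166, 0.96, -0.158] p [ 512.9 -149.8   84.7] t 8.8333 F [1.2 0.4 5.4] g 0.128
heading 79.31 pitch(nose down) 8.07 roll 0.13
lip [525.4 -86.    8.6] in tray x,y 1.8 34.8
```

View pics/w8.png

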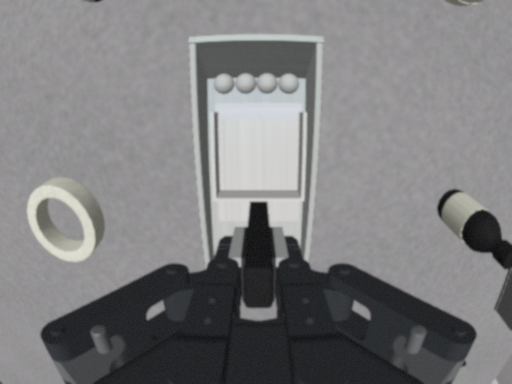

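```bash
python3 - <<'E'
from h import *
z=load('pics/w8.npz');W=wcloud(z);T=(W-z['pos'])@z['Rt']
for u in (223,246,267,289): print('ball',T[82,u].round(1))
Q=T[(T[...,2]>58)&(T[...,2]<70)&(T[...,0]>0)&(T[...,0]<85)&(abs(T[...,1])<45)]
for x0 in (40,60,73): 
    q=Q[abs(Q[:,0]-x0)<3]; print('scoop',x0,q[:,1].min(),q[:,1].max())
Z=W[...,2]; m=(Z>40)&(Z<50)&(W[...,0]>450)&(W[...,0]<590)&(W[...,1]>-230)&(W[...,1]<-20)
P=T[m]
for x0 in (60,75,95): 
    q=P[abs(P[:,0]-x0)<8]; print('rim',x0,q[:,1].min(),q[:,1].max())
p=z['p'][:,:,::-1];cv2.imwrite('pics/c8.png',cv2.resize(p[25:230,170:350],None,fx=2.9,fy=2.9,interpolation=cv2.INTER_CUBIC))
E
```

```text
ball [ 86.4 -23.5  52. ]
ball [86.2 -8.7 52.6]
ball [  67.    -0.8 -142.3]
ball [86.5 19.1 53.3]
scoop 40 -36.67883047220379 32.0559172407887
scoop 60 -36.61528121247346 31.745511438921312
scoop 73 -36.70512253753763 32.21909411558917
rim 60 -40.39554887483948 35.98761200835077
rim 75 -40.52375558302984 35.908823827687904
rim 95 -40.38056169637545 35.78347305343312
```

View pics/c8.png

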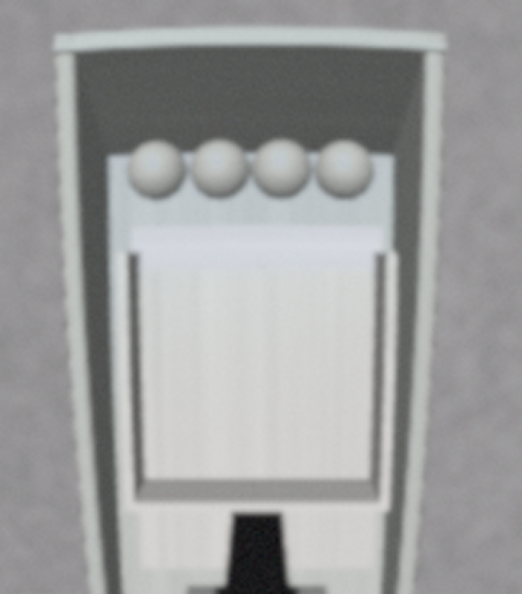

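```bash
python3 -m creep '[{"grip":6,"linear":[1,-1.7,0],"rot":[0,0,0]},{"grip":6,"linear":[3,0,0],"rot":[0,0,0]},{"grip":6,"linear":[4,0,0],"rot":[0,0,0]},{"grip":6,"linear":[4,0,0],"rot":[0,0,0]},{"grip":6,"linear":[2,0,0],"rot":[0,0,0]},{"grip":6,"linear":[0,0,0],"rot":[0,0,0]}]'; python3 look.py w9;python3 - <<'E'
from h import *
z=load('pics/w9.npz')
p=z['p'][:,:,::-1];cv2.imwrite('pics/c9.png',cv2.resize(p[25:230,170:350],None,fx=2.9,fy=2.9,interpolation=cv2.INTER_CUBIC))
E
```

```text
time_s: 9.38
eef_pos: [513.8, -136.2, 82.9]
ee_rot: [0.046, 0.768, 0.637, -0.054]
force: [1.1, -1.1, 5.7]
grip_width: 0.131
J [-0.413, 0.492, 1.666, -0.168, 0.957, -0.131] p [ 513.8 -136.2   82.9] t 9.3833 F [ 1.1 -1.1  5.7] g 0.131
heading 79.3 pitch(nose down) 8.09 roll 0.13
lip [526.3 -72.5   6.7] in tray x,y 0.1 48.3
```

View pics/c9.png

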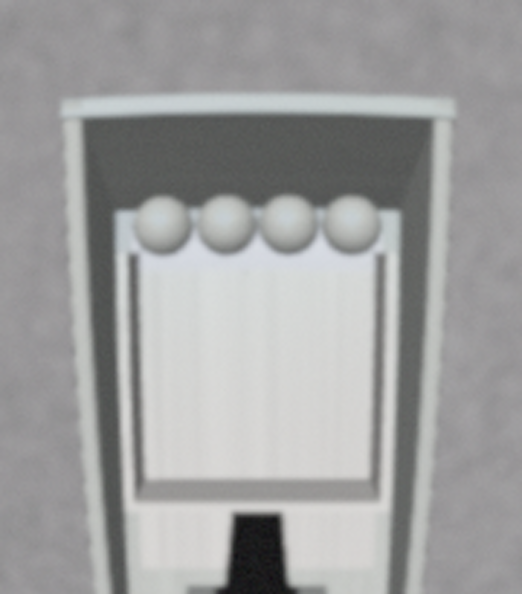

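```bash
python3 -m creep '[{"grip":6,"linear":[1.5,0,0],"rot":[0,0,0]},{"grip":6,"linear":[0.5,0,0],"rot":[0,0,0]},{"grip":6,"linear":[0,0,0],"rot":[0,0,0]}]'; python3 look.py w10;python3 - <<'E'
from h import *
z=load('pics/w10.npz')
p=z['p'][:,:,::-1];cv2.imwrite('pics/c10.png',cv2.resize(p[25:230,170:350],None,fx=2.9,fy=2.9,interpolation=cv2.INTER_CUBIC))
E
```

```text
time_s: 9.68
eef_pos: [514.1, -134.6, 82.6]
ee_rot: [0.046, 0.768, 0.636, -0.054]
force: [-0.3, -3.4, 6.1]
grip_width: 0.127
J [-0.41, 0.492, 1.666, -0.168, 0.956, -0.128] p [ 514.1 -134.6   82.6] t 9.6833 F [-0.3 -3.4  6.1] g 0.127
heading 79.29 pitch(nose down) 8.1 roll 0.13
lip [526.7 -70.9   6.4] in tray x,y 0.2 49.9
```

View pics/c10.png

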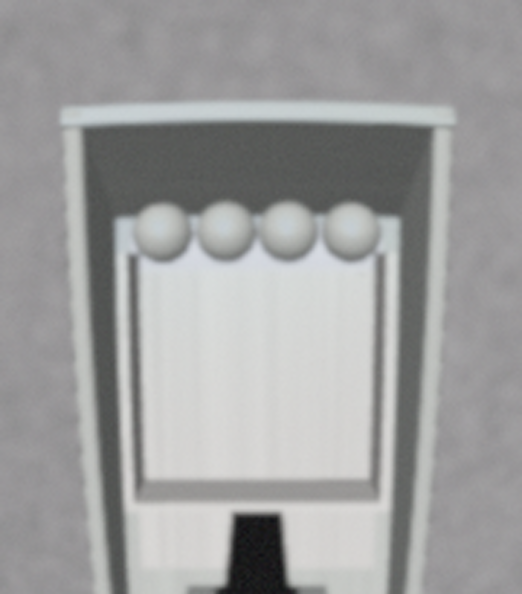

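```bash
python3 -m creep '[{"grip":6,"linear":[-2.2,0,-1.5],"rot":[0,0.06,0]},{"grip":6,"linear":[-1.8,0,-1.4],"rot":[0,0.06,0]},{"grip":6,"linear":[-1.5,0,-1.25],"rot":[0,0.06,0]},{"grip":6,"linear":[-1.1,0,-1.1],"rot":[0,0.06,0]},{"grip":6,"linear":[0,0,0],"rot":[0,0,0]},{"grip":6,"linear":[-0.8,0,-0.9],"rot":[0,0.06,0]},{"grip":6,"linear":[0,0,0],"rot":[0,0,0]},{"grip":6,"linear":[0,0,0],"rot":[0,0,0]},{"grip":6,"linear":[0,0,0],"rot":[0,0,0]}]'; python3 look.py w11
```

```text
time_s: 10.48
eef_pos: [512.0, -140.7, 88.0]
ee_rot: [-0.051, 0.768, 0.636, 0.061]
force: [0.4, -1.2, -2.5]
grip_width: 0.127
J [-0.562, 0.497, 1.643, 0.168, 1.067, -0.461] p [ 512.  -140.7   88. ] t 10.4833 F [ 0.4 -1.2 -2.5] g 0.127
heading 79.3 pitch(nose down) -9.05 roll -0.04
lip [527.9 -57.7  34.3] in tray x,y -1.0 63.1
```

View pics/w11.png

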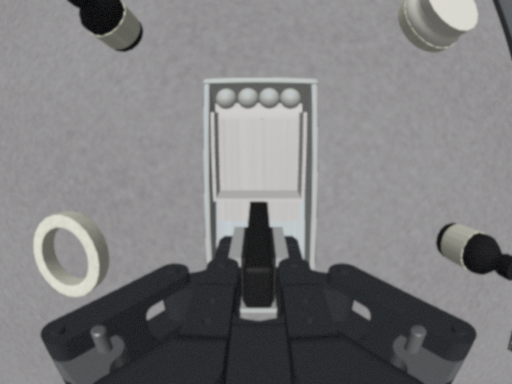

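```bash
python3 - <<'E'
from h import *
z=load('pics/w11.npz');W=wcloud(z);T=(W-z['pos'])@z['Rt']
for u in (226,248,269,290): print('ball',T[97,u].round(1),W[97,u].round(1))
for v in (84,90,104,107,112,150): print(v,T[v,258].round(1),W[v,258].round(1))
p=z['p'][:,:,::-1];cv2.imwrite('pics/c11.png',cv2.resize(p[65:230,180:340],None,fx=3.5,fy=3.5,interpolation=cv2.INTER_CUBIC))
E
```

```text
ball [ 76.4 -21.6  51.6] [506.2 -54.6  49. ]
ball [76.3 -7.5 53.3] [520.1 -57.1  47.3]
ball [76.2  6.1 51.9] [533.4 -59.8  48.7]
ball [76.5 19.8 53.4] [547.  -61.9  47.2]
84 [85.3 -1.  58.5] [528.3 -48.7  43.6]
90 [81.5 -1.  61.8] [527.7 -51.9  39.7]
104 [71.9 -1.  64.7] [526.  -60.7  35.4]
107 [69.8 -1.  65.3] [525.6 -62.7  34.5]
112 [66.3 -1.  65.4] [525.  -66.   33.9]
150 [39.8 -1.  63.9] [520.1 -92.   31.1]
```

View pics/c11.png

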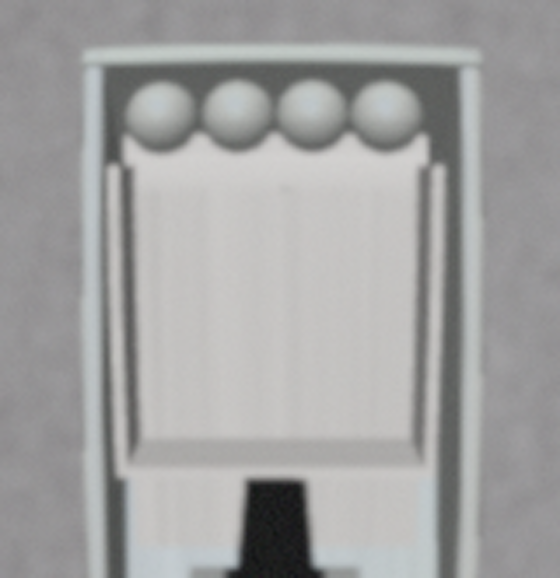

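```bash
python3 -m creep '[{"grip":6,"linear":[2,0,0.3],"rot":[0,0,0]},{"grip":6,"linear":[2,0,0.3],"rot":[0,0,0]},{"grip":6,"linear":[0,0,0],"rot":[0,0,0]},{"grip":6,"linear":[0,0,0],"rot":[0,0,0]},{"grip":6,"linear":[0,0,0],"rot":[0,0,0]}]'; python3 look.py w12; python3 - <<'E'
from h import *
z=load('pics/w12.npz')
p=z['p'][:,:,::-1];cv2.imwrite('pics/c12.png',cv2.resize(p[65:230,180:340],None,fx=3.5,fy=3.5,interpolation=cv2.INTER_CUBIC))
E
```

```text
time_s: 10.95
eef_pos: [512.9, -137.0, 88.3]
ee_rot: [-0.051, 0.768, 0.636, 0.061]
force: [-0.7, 0.6, -1.6]
grip_width: 0.128
J [-0.556, 0.496, 1.644, 0.17, 1.066, -0.456] p [ 512.9 -137.    88.3] t 10.95 F [-0.7  0.6 -1.6] g 0.128
heading 79.3 pitch(nose down) -9.16 roll -0.0
lip [528.9 -53.9  34.7] in tray x,y -0.8 67.0
```

View pics/c12.png

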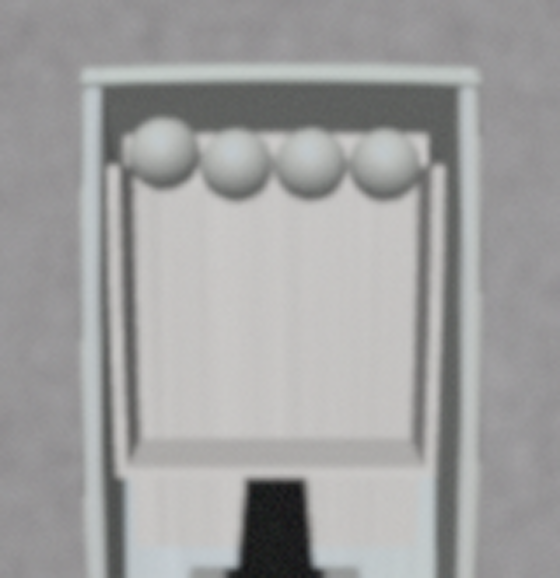

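```bash
python3 -m creep '[{"grip":6,"linear":[-2,0,1.8],"rot":[0,0.06,0]},{"grip":6,"linear":[-1.85,0,1.9],"rot":[0,0.06,0]},{"grip":6,"linear":[-0.5,0,0.5],"rot":[0,0.04,0]},{"grip":6,"linear":[0,0,0],"rot":[0,0,0]},{"grip":6,"linear":[0,0,0],"rot":[0,0,0]},{"grip":6,"linear":[0,0,0],"rot":[0,0,0]}]'; python3 look.py w13; python3 - <<'E'
from h import *
z=load('pics/w13.npz')
p=z['p'][:,:,::-1];cv2.imwrite('pics/c13.png',cv2.resize(p[65:230,180:340],None,fx=3.5,fy=3.5,interpolation=cv2.INTER_CUBIC))
E
```

```text
time_s: 11.5
eef_pos: [512.3, -140.3, 83.4]
ee_rot: [-0.101, 0.76, 0.63, 0.122]
force: [0.2, 0.2, -1.3]
grip_width: 0.125
J [-0.63, 0.531, 1.63, 0.317, 1.14, -0.6] p [ 512.3 -140.3   83.4] t 11.5 F [ 0.2  0.2 -1.3] g 0.125
heading 79.3 pitch(nose down) -18.26 roll 0.01
lip [529.7 -50.   44. ] in tray x,y -0.7 71.0
```

View pics/c13.png

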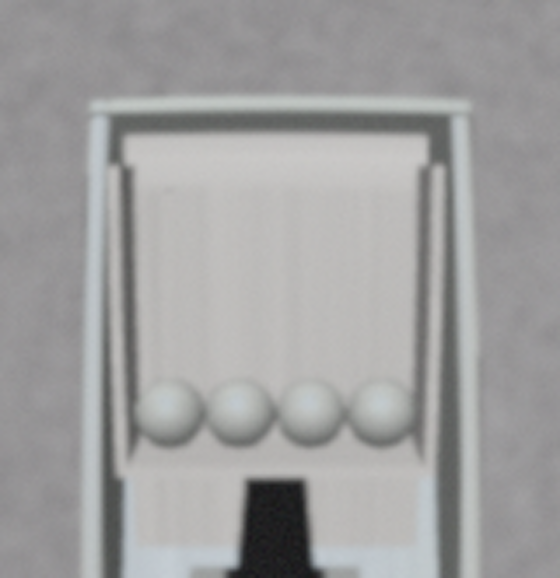

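```bash
python3 -m creep '[{"grip":6,"linear":[1,0,-9],"rot":[0,0,0]},{"grip":6,"linear":[4,0,-19],"rot":[0,0,0]},{"grip":6,"linear":[8,0,-28],"rot":[0,0,0]},{"grip":6,"linear":[9,0,-29],"rot":[0,0,0]},{"grip":6,"linear":[9,0,-29],"rot":[0,0,0]},{"grip":6,"linear":[5,0,-16],"rot":[0,0,0]},{"grip":6,"linear":[0,0,0],"rot":[0,0,0]}]'; python3 look.py w14
cat > fk.py <<'E'
import numpy as np
from scipy.spatial.transform import Rotation as Ro
from scipy.optimize import least_squares
D=[([1.08959,.31344,1.49841,0,1.33098,-.22335],[133.75,507.43,230.75],[-.0002,.12857,.9917,-.0006]),
([-0.0708,-0.095,1.9571,0.0001,1.279,-1.3837],[335.456,92.81,231.396],[2.256e-4,.128627,.991693,5e-5]),
([-0.6747,0.4025,1.3764,-0.0008,1.3632,-1.9837],[504.07,-254.54,229.55],[-4.5e-4,.130417,.991459,-2e-4]),
([-0.728,0.725,1.2949,0,1.1209,-2.0611],[549.475,-334.0,66.79],[3e-4,.11857,.992945,-2e-4]),
([-0.576,0.4,1.554,0,1.189,-.392],[503.2,-188.4,165.6],[-.001,.769,.639,0]),
([-0.494,0.467,1.635,-0.158,1.003,-0.224],[506.9,-179.6,105.6],[.045,.768,.636,-.054]),
([-0.41,0.492,1.666,-0.168,0.956,-0.128],[514.1,-134.6,82.6],[.046,.768,.636,-.054]),
([-0.562,0.497,1.643,0.168,1.067,-0.461],[512.,-140.7,88.],[-.051,.768,.636,.061]),
([-0.63,0.531,1.63,0.317,1.14,-0.6],[512.3,-140.3,83.4],[-.101,.76,.63,.122])]
def fk(p,j):
    s4=p[-1]
    R=Ro.from_euler('z',j[0]); x=R.apply([p[0],p[1],p[2]])
    R=R*Ro.from_euler('y',j[1]); x=x+R.apply([p[3],0,p[4]])
    R=R*Ro.from_euler('y',j[2]); x=x+R.apply([p[5],0,p[6]])
    R=R*Ro.from_euler('z',np.sign(s4)*j[3]); x=x+R.apply([p[7],p[8],0])
    R=R*Ro.from_euler('y',j[4]); x=x+R.apply([p[9],0,p[10]])
    R=R*Ro.from_euler('z',p[12]*j[5]+p[11])
    return x,R
def res(p,sg):
    r=[]
    for j,x,q in D:
        X,R=fk(np.r_[p,sg[1],sg[0]] if False else np.r_[p[:12],sg[1],sg[0]],j)
        r+=list(X-x); r+=list(300*(R.inv()*Ro.from_quat(q,scalar_first=True)).as_rotvec())
    return np.r_[r,1e-3*p[:11]]
def fit():
    best=None
    for s4 in(1,-1):
        for s6 in (1,-1):
            for off in (0,np.pi/2,-np.pi/2,np.pi):
                o=least_squares(res,[0,116,300,0,350,0,350,0,0,0,200,off],args=((s4,s6),))
                if best is None or o.cost<best[0]: best=(o.cost,np.r_[o.x,s6,s4],o)
    return best
E
python3 - <<'E'
from fk import *
c,p,o=fit();print(c,p.round(3));
r=o.fun[:-11].reshape(-1,6);print(r.round(1))
np.save('fkp.npy',p)
E
```

```text
time_s: 12.13
eef_pos: [512.1, -147.6, 222.5]
ee_rot: [-0.098, 0.76, 0.631, 0.123]
force: [0.3, -0.4, -2.0]
grip_width: 0.128
J [-0.642, 0.373, 1.472, 0.289, 1.439, -0.515] p [ 512.1 -147.6  222.5] t 12.1333 F [ 0.3 -0.4 -2. ] g 0.128
heading 79.44 pitch(nose down) -18.12 roll 0.41
lip [529.7 -57.4 182.8] in tray x,y 0.7 63.7
0.6103211922058186 [-6.21100e+00  1.13946e+02  2.04270e+02  5.70000e-02  4.38916e+02
  3.84010e+01  3.96962e+02  4.48000e-01  2.28000e+00 -6.62500e+00
  2.58534e+02  1.57100e+00  1.00000e+00  1.00000e+00]
[[ 0.1 -0.1  0.   0.  -0.  -0.1]
 [-0.  -0.1  0.1  0.   0.  -0. ]
 [-0.  -0.1 -0.   0.   0.  -0.1]
 [-0.  -0.1  0.1 -0.   0.  -0. ]
 [ 0.1  0.1 -0.1  0.1  0.2 -0. ]
 [-0.1  0.2 -0.1 -0.2 -0.4  0. ]
 [ 0.1 -0.1  0.1  0.3 -0.3  0.1]
 [-0.2 -0.1 -0.1 -0.1  0.2  0.1]
 [ 0.1  0.1  0.   0.2 -0.1  0. ]]
```

View pics/w14.png

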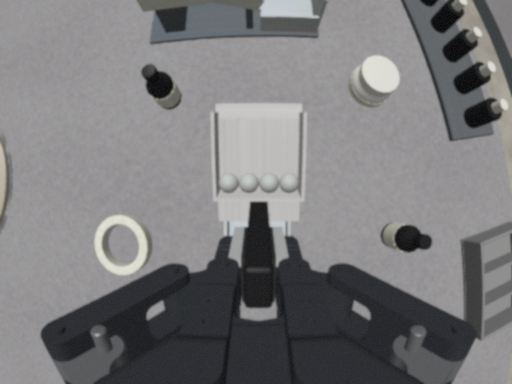

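```bash
cat >> fk.py <<'E'
LO=np.array([-2.94,-.97,.19,-1.23,.02,-2.88]);HI=np.array([2.94,2.17,2.56,4.37,3.11,2.88])
def ik(p,x,R,j0):
    def f(j):
        X,Q=fk(p,j); return np.r_[X-x,300*(Q.inv()*R).as_rotvec()]
    o=least_squares(f,np.clip(j0,LO+1e-3,HI-1e-3),bounds=(LO,HI)); return o.x,np.sqrt((o.fun**2).sum())
def pose(head,th,lip,tip=(75,0,66.3)):
    # th nose down deg; returns TCP, R with lip at given pos
    h=np.radians(head);t=np.radians(th)
    f=np.array([np.cos(h),np.sin(h),0]);u=np.array([0,0,1.])
    x=f*np.cos(t)-u*np.sin(t); z=-(f*np.sin(t)+u*np.cos(t)); y=np.cross(z,x)
    M=np.stack([x,y,z],1); return np.array(lip)-M@tip, Ro.from_matrix(M)
E
python3 - <<'E'
from fk import *
p=np.load('fkp.npy');j=np.array([-0.642,0.373,1.472,0.289,1.439,-0.515])
for lip,th in [((529.7,-57.4,182.8),-18),((500,50,185),-18),((461.6,158.7,185),-18),((461.6,158.7,155),-18),((461.6,158.7,155),0),((461.6,158.7,155),15),((461.6,158.7,155),30),((461.6,158.7,155),45),((461.6,158.7,155),55)]:
    x,R=pose(80,th,lip); j,e=ik(p,x,R,j); print(lip,th,x.round(0),j.round(2),round(e,2))
print('nose -x')
j=np.array([-0.3,0.373,1.472,0,1.439,-1.9])
for th in (-18,0,20,45):
    x,R=pose(170,th,(451.6,168.7,155)); j,e=ik(p,x,R,j); print(th,x.round(0),j.round(2),round(e,2))
E
```

```text
(529.7, -57.4, 182.8) -18 [ 514. -148.  223.] [-0.64  0.38  1.46  0.28  1.45 -0.52] 0.0
(500, 50, 185) -18 [484. -40. 225.] [-0.49  0.24  1.64  0.3   1.37 -0.39] 0.0
(461.6, 158.7, 185) -18 [446.  68. 225.] [-0.3   0.12  1.79  0.33  1.28 -0.22] 0.0
(461.6, 158.7, 155) -18 [446.  68. 195.] [-0.29  0.16  1.83  0.33  1.21 -0.25] 0.0
(461.6, 158.7, 155) 0 [449.  85. 221.] [-0.07  0.17  1.71 -0.    1.26  0.1 ] 0.0
(461.6, 158.7, 155) 15 [452. 104. 238.] [ 0.11  0.25  1.59 -0.26  1.39  0.34] 0.0
(461.6, 158.7, 155) 30 [456. 127. 250.] [ 0.27  0.36  1.47 -0.47  1.56  0.51] 0.0
(461.6, 158.7, 155) 45 [461. 153. 255.] [ 0.4   0.51  1.34 -0.65  1.75  0.61] 0.0
(461.6, 158.7, 155) 55 [464. 170. 254.] [ 0.46  0.61  1.27 -0.76  1.87  0.64] 0.0
nose -x
-18 [542. 153. 195.] [ 0.04  0.6   1.2   0.06  1.66 -1.36] 0.0
0 [525. 156. 221.] [ 0.07  0.37  1.44 -0.    1.33 -1.32] 0.0
20 [499. 160. 243.] [ 0.14  0.15  1.72 -0.13  0.94 -1.2 ] 0.0
45 [458. 168. 255.] [ 0.27 -0.04  2.06 -0.7   0.49 -0.61] 0.0
```

```bash
python3 -m creep '[{"grip":6,"linear":[6.7,-3.7,2.1],"rot":[0,0,0]},{"grip":6,"linear":[13.5,-7.4,4.2],"rot":[0,0,0]},{"grip":6,"linear":[20.2,-11.1,6.4],"rot":[0,0,0]},{"grip":6,"linear":[25.3,-13.9,8],"rot":[0,0,0]},{"grip":6,"linear":[28.7,-15.7,9],"rot":[0,0,0]},{"grip":6,"linear":[28.7,-15.7,9],"rot":[0,0,0]},{"grip":6,"linear":[25.3,-13.9,8],"rot":[0,0,0]},{"grip":6,"linear":[20.2,-11.1,6.4],"rot":[0,0,0]},{"grip":6,"linear":[13.5,-7.4,4.2],"rot":[0,0,0]},{"grip":6,"linear":[6.7,-3.7,2.1],"rot":[0,0,0]},{"grip":6,"linear":[0,0,0],"rot":[0,0,0]},{"grip":6,"linear":[0,0,0],"rot":[0,0,0]}]'; python3 look.py w15; python3 - <<'E'
from h import *
z=load('pics/w15.npz');W=wcloud(z);T=(W-z['pos'])@z['Rt'];Z=W[...,2]
m=(Z>135)&(Z<152)&(W[...,0]>400)&(W[...,0]<530)&(W[...,1]>120)&(W[...,1]<230)&(T[...,0]>80)
P=W[m]; print('hopper',m.sum(),cv2.minAreaRect(P[:,:2].astype(np.float32)),P[:,2].mean())
E
```

```text
time_s: 13.18
eef_pos: [445.8, 66.5, 220.4]
ee_rot: [-0.102, 0.76, 0.63, 0.122]
force: [-0.1, 0.2, -0.8]
grip_width: 0.129
J [-0.302, 0.127, 1.796, 0.333, 1.273, -0.222] p [445.8  66.5 220.4] t 13.1833 F [-0.1  0.2 -0.8] g 0.129
heading 79.29 pitch(nose down) -18.32 roll -0.06
lip [463.1 156.9 181.1] in tray x,y -104.6 261.9
hopper 1141 ((465.074462890625, 189.32228088378906), (29.803613662719727, 85.95354461669922), 79.53495025634766) 142.48745940785113
```

View pics/w15.png

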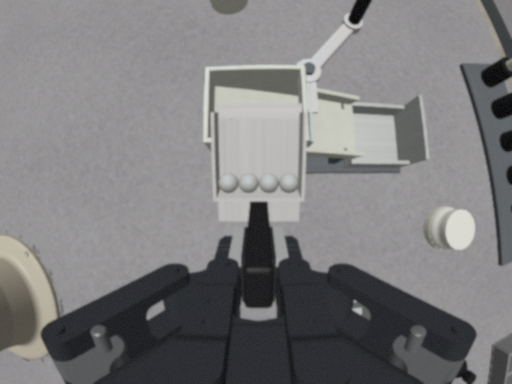

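```bash
python3 -m creep '[{"grip":6,"linear":[-1.5,-0.7,6.3],"rot":[0,0,0]},{"grip":6,"linear":[-3.3,-1.3,12.7],"rot":[0,0,0]},{"grip":6,"linear":[-1.5,-0.7,6.3],"rot":[0,0,0]},{"grip":6,"linear":[0,0,0],"rot":[0,0,0]},{"grip":6,"linear":[0,0,0],"rot":[0,0,0]}]'; python3 look.py w16
```

```text
time_s: 13.65
eef_pos: [443.7, 68.8, 194.8]
ee_rot: [-0.102, 0.76, 0.63, 0.122]
force: [-0.5, -0.3, -1.6]
grip_width: 0.127
J [-0.298, 0.151, 1.841, 0.341, 1.207, -0.242] p [443.7  68.8 194.8] t 13.65 F [-0.5 -0.3 -1.6] g 0.127
heading 79.23 pitch(nose down) -18.34 roll -0.05
lip [461.1 159.1 155.5] in tray x,y -106.9 263.8
```

View pics/w16.png

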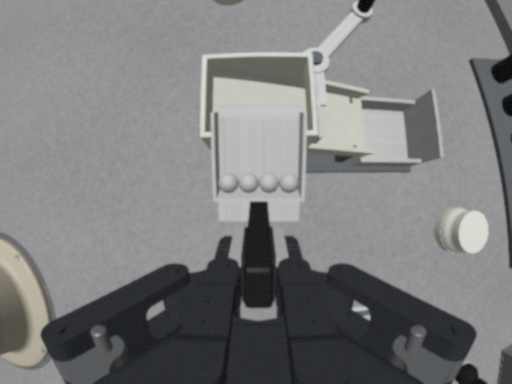

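```bash
python3 -m creep '[{"grip":6,"linear":[8.5,0,-8.5],"rot":[0,-0.12,0]},{"grip":6,"linear":[8.5,0,-8.5],"rot":[0,-0.12,0]},{"grip":6,"linear":[8.5,0,-8.5],"rot":[0,-0.12,0]},{"grip":6,"linear":[8.5,0,-8.5],"rot":[0,-0.12,0]},{"grip":6,"linear":[8.5,0,-8.5],"rot":[0,-0.12,0]},{"grip":6,"linear":[8.5,0,-8.5],"rot":[0,-0.12,0]},{"grip":6,"linear":[8.5,0,-8.5],"rot":[0,-0.12,0]},{"grip":6,"linear":[8.5,0,-8.5],"rot":[0,-0.12,0]},{"grip":6,"linear":[0,0,0],"rot":[0,0,0]},{"grip":6,"linear":[0,0,0],"rot":[0,0,0]},{"grip":6,"linear":[0,0,0],"rot":[0,0,0]}]'; python3 look.py w17; python3 look.py w17s scene;  python3 - <<'E'
from h import *
z=load('pics/w17s.npz')
p=z['p'][:,:,::-1];cv2.imwrite('pics/c17.png',cv2.resize(p[110:240,230:350],None,fx=4.5,fy=4.5,interpolation=cv2.INTER_CUBIC))
E
```

```text
time_s: 14.62
eef_pos: [457.2, 139.3, 253.9]
ee_rot: [0.2, 0.731, 0.606, -0.241]
force: [0.6, -0.4, -1.2]
grip_width: 0.126
J [0.329, 0.422, 1.417, -0.546, 1.642, 0.573] p [457.2 139.3 253.9] t 14.6167 F [ 0.6 -0.4 -1.2] g 0.126
heading 79.24 pitch(nose down) 36.56 roll 0.03
lip [461.4 159.6 156. ] in tray x,y -106.8 264.3
J [0.328, 0.421, 1.417, -0.546, 1.642, 0.573] p [457.1 138.9 254.2] t 14.6667 F [-0.5  0.5 -1.7] g 0.128
heading 79.18 pitch(nose down) 36.56 roll 0.05
lip [461.4 159.2 156.3] in tray x,y -106.7 263.9
```

View pics/w17.png

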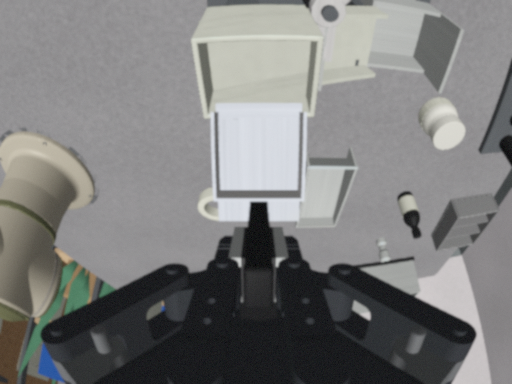

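View pics/c17.png

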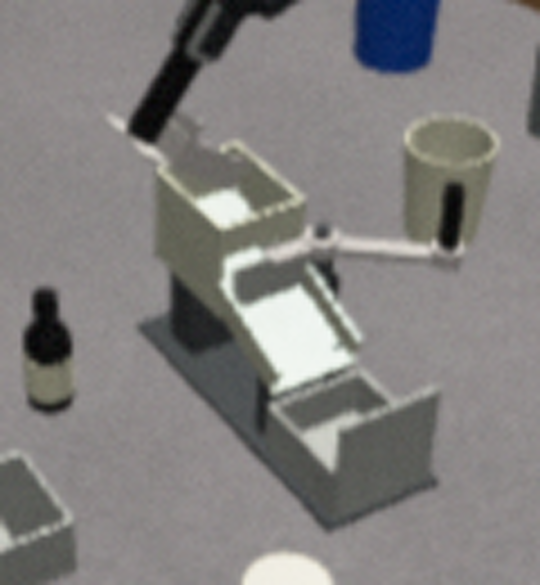

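```bash
python3 -m creep '[{"grip":6,"linear":[-9,0,-12],"rot":[0,0,0]},{"grip":6,"linear":[-18,0,-24],"rot":[0,0,0]},{"grip":6,"linear":[-25,0,-15],"rot":[0,0,0]},{"grip":6,"linear":[-25,0,-6],"rot":[0,0.12,0]},{"grip":6,"linear":[-25,0,0],"rot":[0,0.12,0]},{"grip":6,"linear":[-25,0,0],"rot":[0,0.12,0]},{"grip":6,"linear":[-25,0,0],"rot":[0,0.12,0]},{"grip":6,"linear":[-20,0,0],"rot":[0,0.12,0]},{"grip":6,"linear":[-10,0,0],"rot":[0,0.04,0]},{"grip":6,"linear":[0,0,0],"rot":[0,0,0]},{"grip":6,"linear":[0,0,0],"rot":[0,0,0]}]'; python3 look.py w18;python3 look.py w18t top;  python3 - <<'E'
from h import *
z=load('pics/w18t.npz')
p=z['p'][:,:,::-1];cv2.imwrite('pics/c18.png',cv2.resize(p[140:245,160:290],None,fx=5.5,fy=5.5,interpolation=cv2.INTER_CUBIC))
E
```

```text
time_s: 15.63
eef_pos: [433.1, 14.1, 378.7]
ee_rot: [0.001, 0.771, 0.637, 0.0]
force: [-0.7, 0.7, -1.5]
grip_width: 0.127
J [-0.239, 0.04, 1.448, -0.0, 1.652, -0.048] p [433.1  14.1 378.7] t 15.6333 F [-0.7  0.7 -1.5] g 0.127
heading 79.06 pitch(nose down) 0.03 roll 0.1
lip [447.7  87.6 312.3] in tray x,y -106.8 191.0
J [-0.237, 0.041, 1.447, -0.001, 1.652, -0.048] p [433.2  15.1 378.4] t 15.6833 F [ 0.4 -0.3 -1.6] g 0.129
heading 79.19 pitch(nose down) 0.04 roll 0.06
lip [447.6  88.6 312.1] in tray x,y -107.1 192.0
```

View pics/w18.png

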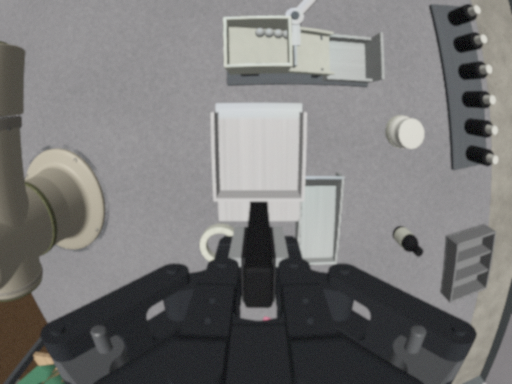

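View pics/c18.png

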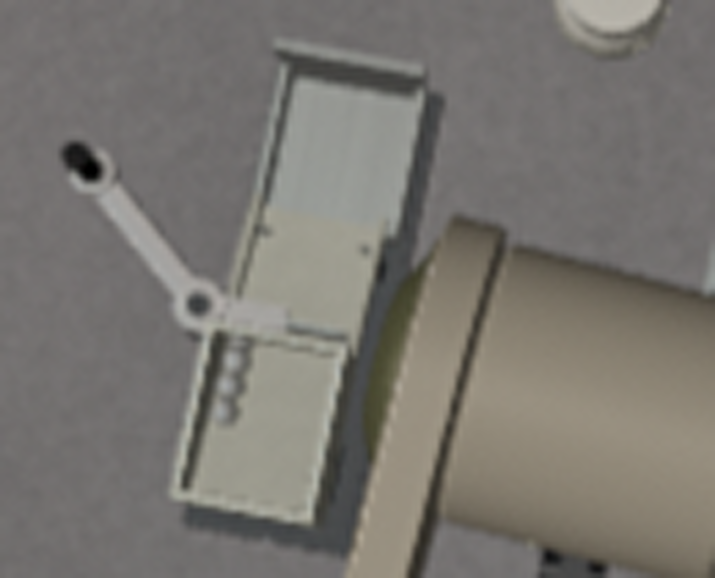

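```bash
python3 -m creep '[{"grip":6,"linear":[-14,7,7],"rot":[0,0,0]},{"grip":6,"linear":[-28,15,15],"rot":[0,0,0]},{"grip":6,"linear":[-28,15,15],"rot":[0,0,0]},{"grip":6,"linear":[-28,15,15],"rot":[0,0,0]},{"grip":6,"linear":[-28,15,15],"rot":[0,0,0]},{"grip":6,"linear":[-28,15,15],"rot":[0,0,0]},{"grip":6,"linear":[-28,15,15],"rot":[0,0,0]},{"grip":6,"linear":[-28,15,15],"rot":[0,0,0]},{"grip":6,"linear":[-28,15,15],"rot":[0,0,0]},{"grip":6,"linear":[-28,15,15],"rot":[0,0,0]},{"grip":6,"linear":[-28,15,15],"rot":[0,0,0]},{"grip":6,"linear":[-25,13,10],"rot":[0,0,0]}]';  python3 -m creep '[{"grip":6,"linear":[0,0,20],"rot":[0,0,0]},{"grip":6,"linear":[0,0,25],"rot":[0,0,0]},{"grip":6,"linear":[0,0,25],"rot":[0,0,0]},{"grip":6,"linear":[0,0,0],"rot":[0,0,0]},{"grip":6,"linear":[0,0,0],"rot":[0,0,0]}]'; python3 look.py w19
```

```text
time_s: 16.73
eef_pos: [542.1, -329.8, 208.7]
ee_rot: [-0.001, 0.769, 0.639, -0.0]
force: [0.2, -0.3, -1.4]
grip_width: 0.126
time_s: 17.15
eef_pos: [541.7, -328.3, 140.3]
ee_rot: [-0.001, 0.769, 0.639, -0.0]
force: [0.2, -0.3, -0.1]
grip_width: 0.13
J [-0.729, 0.627, 1.26, -0.0, 1.256, -0.544] p [ 541.7 -328.3  140.3] t 17.15 F [ 0.2 -0.3 -0.1] g 0.13
heading 79.39 pitch(nose down) -0.05 roll -0.12
lip [ 555.6 -254.5   74.1] in tray x,y 62.8 -125.2
```

View pics/w19.png

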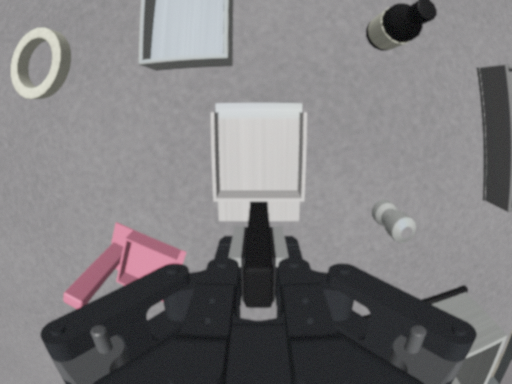

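```bash
python3 -m creep '[{"grip":6,"linear":[0,0,15],"rot":[0,0,0]},{"grip":6,"linear":[0,0,25],"rot":[0,0,0]},{"grip":6,"linear":[0,0,20],"rot":[0,0,0]},{"grip":6,"linear":[0,0,9],"rot":[0,0,0]},{"grip":6,"linear":[0,0,2],"rot":[0,0,0]},{"grip":6,"linear":[0,0,0],"rot":[0,0,0]},{"grip":6,"linear":[0,0,0],"rot":[0,0,0]}]'; python3 -m creep '[{"grip":6,"linear":[0,0,1],"rot":[0,0,0]},{"grip":6,"linear":[0,0,0.5],"rot":[0,0,0]},{"grip":6,"linear":[0,0,0],"rot":[0,0,0]}]'
```

```text
time_s: 17.78
eef_pos: [542.1, -330.1, 71.9]
ee_rot: [0.001, 0.77, 0.638, 0.0]
force: [0.8, 0.3, -0.6]
grip_width: 0.126
time_s: 18.03
eef_pos: [541.5, -329.7, 69.1]
ee_rot: [0.0, 0.77, 0.638, 0.0]
force: [0.6, -0.4, -2.0]
grip_width: 0.128
```

```bash
python3 -m creep '[{"grip":6,"linear":[0,0,1.5],"rot":[0,0,0]},{"grip":6,"linear":[0,0,0],"rot":[0,0,0]},{"grip":6,"linear":[0,0,0],"rot":[0,0,0]}]'; python3 -m creep '[{"grip":6,"linear":[0,0,0.7],"rot":[0,0,0]},{"grip":6,"linear":[0,0,0],"rot":[0,0,0]},{"grip":6,"linear":[0,0,0],"rot":[0,0,0]}]'
```

```text
time_s: 18.28
eef_pos: [541.2, -329.5, 66.9]
ee_rot: [-0.0, 0.77, 0.638, -0.0]
force: [-0.4, -0.3, -1.4]
grip_width: 0.127
time_s: 18.53
eef_pos: [541.4, -329.7, 66.6]
ee_rot: [0.0, 0.77, 0.638, 0.0]
force: [0.9, -1.7, 0.9]
grip_width: 0.129
```

Touching the table (force reversing). Release slowly.

```bash
python3 -m creep '[{"grip":15,"linear":[0,0,0],"rot":[0,0,0]},{"grip":20,"linear":[0,0,0],"rot":[0,0,0]},{"grip":30,"linear":[0,0,0],"rot":[0,0,0]},{"grip":60,"linear":[0,0,0],"rot":[0,0,0]},{"grip":70,"linear":[0,0,0],"rot":[0,0,0]},{"grip":70,"linear":[0,0,0],"rot":[0,0,0]},{"grip":70,"linear":[0,0,-10],"rot":[0,0,0]},{"grip":70,"linear":[0,0,-25],"rot":[0,0,0]},{"grip":70,"linear":[0,0,-35],"rot":[0,0,0]},{"grip":70,"linear":[0,0,-38],"rot":[0,0,0]},{"grip":70,"linear":[0,0,-38],"rot":[0,0,0]}]'; python3 look.py w20
```

```text
time_s: 19.45
eef_pos: [541.0, -329.3, 214.8]
ee_rot: [0.0, 0.77, 0.638, 0.0]
force: [0.8, -0.7, 0.7]
grip_width: 0.815
J [-0.731, 0.568, 1.161, 0.0, 1.412, -0.544] p [ 541.  -329.3  214.8] t 19.45 F [ 0.8 -0.7  0.7] g 0.815
heading 79.29 pitch(nose down) 0.0 roll 0.01
lip [ 555.2 -255.6  148.5] in tray x,y 62.6 -126.3
```

View pics/w20.png

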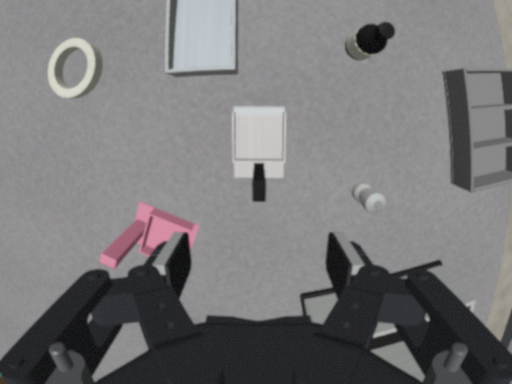

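```bash
python3 - <<'E'
from fk import *
p=np.load('fkp.npy');j=np.array([-0.731,0.568,1.161,0,1.412,-.544])
for x in [(541,-329,215),(565,0,215),(586.5,257,215),(586.5,257,124),(548,285,124),(493,282,124)]:
    X,R=pose(79.3,0,x,(0,0,0)); j,e=ik(p,np.array(x,float),R,j); print(x,j.round(2),round(e,2))
E
python3 -m creep '[{"grip":70,"linear":[18,-2,0],"rot":[0,0,0]},{"grip":70,"linear":[36.5,-4,0],"rot":[0,0,0]},{"grip":70,"linear":[36.5,-4,0],"rot":[0,0,0]},{"grip":70,"linear":[36.5,-4,0],"rot":[0,0,0]},{"grip":70,"linear":[36.5,-4,0],"rot":[0,0,0]},{"grip":60,"linear":[36.5,-4,0],"rot":[0,0,0]},{"grip":60,"linear":[36.5,-4,0],"rot":[0,0,0]},{"grip":60,"linear":[36.5,-4,0],"rot":[0,0,0]},{"grip":60,"linear":[36.5,-4,0],"rot":[0,0,0]},{"grip":60,"linear":[36.5,-4,0],"rot":[0,0,0]},{"grip":60,"linear":[36.5,-4,0],"rot":[0,0,0]},{"grip":60,"linear":[36.5,-4,0],"rot":[0,0,0]}]'; python3 -m creep '[{"grip":60,"linear":[36.5,-4,0],"rot":[0,0,0]},{"grip":50,"linear":[36.5,-4,0],"rot":[0,0,0]},{"grip":50,"linear":[36.5,-4,0],"rot":[0,0,0]},{"grip":50,"linear":[30,-4,0],"rot":[0,0,0]},{"grip":50,"linear":[12,-1,0],"rot":[0,0,0]},{"grip":50,"linear":[0,0,0],"rot":[0,0,0]},{"grip":50,"linear":[0,0,0],"rot":[0,0,0]}]'; python3 look.py w21; python3 - <<'E'
from h import *
z=load('pics/w21.npz');W=wcloud(z);X,Y,Z=[W[...,i] for i in range(3)]
m=(Z>125)&(Z<175)&(X>550)&(X<620)&(Y>225)&(Y<290);P=W[m];print('peg',m.sum(),cv2.minAreaRect(P[:,:2].astype(np.float32)),P.mean(0))
m=(Z>155)&(Z<175)&(X>550)&(X<620)&(Y>225)&(Y<290);P=W[m];print('peg top',m.sum(),P.mean(0))
E
```

```text
(541, -329, 215) [-0.73  0.57  1.16 -0.    1.41 -0.54] 0.0
(565, 0, 215) [-0.21  0.41  1.4   0.    1.33 -0.02] 0.0
(586.5, 257, 215) [0.23 0.58 1.13 0.   1.42 0.42] 0.0
(586.5, 257, 124) [ 0.23  0.66  1.25 -0.    1.23  0.42] 0.0
(548, 285, 124) [0.29 0.61 1.34 0.   1.2  0.48] 0.0
(493, 282, 124) [0.31 0.51 1.51 0.   1.13 0.5 ] 0.0
time_s: 20.5
eef_pos: [573.9, 93.0, 213.0]
ee_rot: [0.0, 0.77, 0.638, 0.0]
force: [1.0, -0.2, 0.9]
grip_width: 0.705
time_s: 21.08
eef_pos: [585.5, 242.9, 212.4]
ee_rot: [0.0, 0.77, 0.638, -0.0]
force: [0.3, -0.6, -0.4]
grip_width: 0.585
J [0.209, 0.571, 1.163, -0.0, 1.408, 0.395] p [585.5 242.9 212.4] t 21.0833 F [ 0.3 -0.6 -0.4] g 0.585
heading 79.32 pitch(nose down) 0.03 roll 0.01
lip [599.7 316.5 146. ] in tray x,y 0.0 444.1
peg 522 ((584.5730590820312, 258.8111877441406), (13.588180541992188, 13.424617767333984), 62.71350860595703) [585.12483552 260.7686885  157.57302239]
peg top 377 [584.79898889 259.58106667 163.97984569]
```

View pics/w21.png

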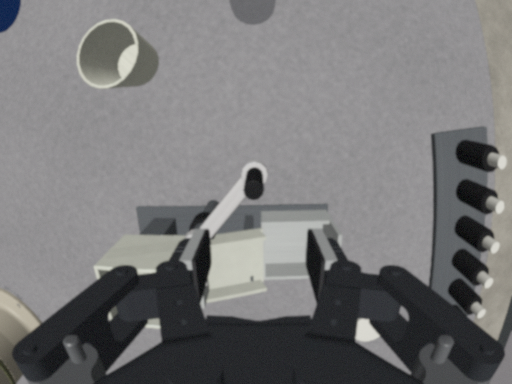

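```bash
python3 -m creep '[{"grip":50,"linear":[14.8,-3.3,0],"rot":[0,0,0]},{"grip":50,"linear":[0,0,10],"rot":[0,0,0]},{"grip":50,"linear":[0,0,25],"rot":[0,0,0]},{"grip":50,"linear":[0,0,25],"rot":[0,0,0]},{"grip":50,"linear":[0,0,18],"rot":[0,0,0]},{"grip":50,"linear":[0,0,5],"rot":[0,0,0]},{"grip":30,"linear":[0,0,2],"rot":[0,0,0]},{"grip":18,"linear":[0,0,0],"rot":[0,0,0]},{"grip":18,"linear":[0,0,0],"rot":[0,0,0]},{"grip":18,"linear":[0,0,0],"rot":[0,0,0]}]' 40;  python3 look.py w22
```

```text
time_s: 21.97
eef_pos: [585.6, 258.4, 128.6]
ee_rot: [0.001, 0.77, 0.638, 0.001]
force: [0.9, 0.7, -0.2]
grip_width: 0.211
J [0.233, 0.651, 1.253, -0.0, 1.236, 0.42] p [585.6 258.4 128.6] t 21.9667 F [ 0.9  0.7 -0.2] g 0.211
heading 79.28 pitch(nose down) -0.05 roll 0.12
lip [600.  332.1  62.4] in tray x,y -2.6 459.5
```

View pics/w22.png

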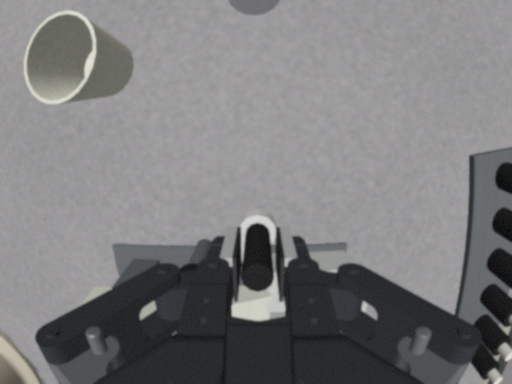

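```bash
python3 -m creep '[{"grip":8,"linear":[0,0,1],"rot":[0,0,0]},{"grip":8,"linear":[0,0,1],"rot":[0,0,0]},{"grip":8,"linear":[0,0,0],"rot":[0,0,0]},{"grip":8,"linear":[3,-4.2,0],"rot":[0,0,0]},{"grip":8,"linear":[3,-4.2,0],"rot":[0,0,0]},{"grip":8,"linear":[5,-8.9,0],"rot":[0,0,0]},{"grip":8,"linear":[3.9,-9.5,0],"rot":[0,0,0]}]' 50;  python3 look.py w23
```

```text
time_s: 22.6
eef_pos: [564.3, 278.6, 128.1]
ee_rot: [0.002, 0.77, 0.638, 0.005]
force: [11.6, 2.8, 6.4]
grip_width: 0.149
J [0.273, 0.624, 1.3, -0.0, 1.207, 0.46] p [564.3 278.6 128.1] t 22.6 F [11.6  2.8  6.4] g 0.149
heading 79.26 pitch(nose down) -0.26 roll 0.52
lip [579.2 352.4  62.1] in tray x,y -26.8 475.6
```

View pics/w23.png

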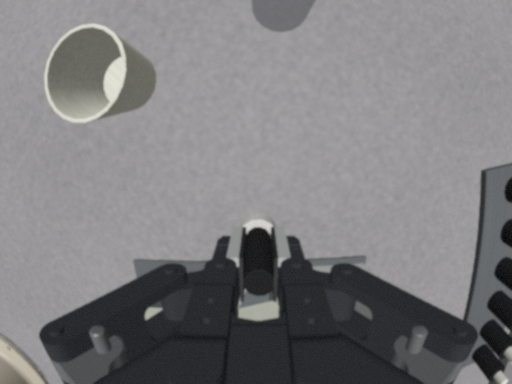

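```bash
python3 -m creep '[{"grip":8,"linear":[2.7,-9.9,-1.5],"rot":[0,0,0]},{"grip":8,"linear":[1.5,-10.1,0],"rot":[0,0,0]},{"grip":8,"linear":[0.3,-10.2,0],"rot":[0,0,0]},{"grip":8,"linear":[-1,-10.2,0],"rot":[0,0,0]}]';  python3 -m creep '[{"grip":8,"linear":[-2.2,-10,0],"rot":[0,0,0]},{"grip":8,"linear":[-3.3,-9.7,0],"rot":[0,0,0]},{"grip":8,"linear":[-2.2,-4.6,0],"rot":[0,0,0]},{"grip":8,"linear":[0,0,0],"rot":[0,0,0]}]'; python3 look.py w24
```

```text
time_s: 22.98
eef_pos: [524.0, 290.6, 128.3]
ee_rot: [0.001, 0.77, 0.638, 0.004]
force: [12.0, 8.5, 0.6]
grip_width: 0.149
time_s: 23.32
eef_pos: [497.8, 286.8, 128.4]
ee_rot: [0.001, 0.77, 0.638, 0.003]
force: [4.4, 5.4, 1.1]
grip_width: 0.146
J [0.318, 0.513, 1.484, 0.001, 1.139, 0.505] p [497.8 286.8 128.4] t 23.3167 F [4.4 5.4 1.1] g 0.146
heading 79.3 pitch(nose down) -0.19 roll 0.25
lip [512.4 360.6  62.3] in tray x,y -94.0 471.2
```

View pics/w24.png

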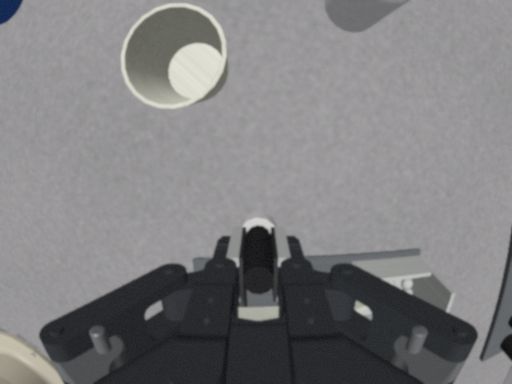

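```bash
python3 -m creep '[{"grip":8,"linear":[-2,-1.8,0],"rot":[0,0,0]},{"grip":8,"linear":[-2,-1.8,0],"rot":[0,0,0]},{"grip":8,"linear":[0,0,0],"rot":[0,0,0]}]'; python3 -m creep '[{"grip":8,"linear":[-1,-1.7,0],"rot":[0,0,0]},{"grip":8,"linear":[0,0,0],"rot":[0,0,0]},{"grip":8,"linear":[0,0,0],"rot":[0,0,0]}]'; python3 -m creep '[{"grip":8,"linear":[-1,-1.7,0],"rot":[0,0,0]},{"grip":8,"linear":[0,0,0],"rot":[0,0,0]},{"grip":8,"linear":[0,0,0],"rot":[0,0,0]}]'; python3 look.py w25 top; python3 - <<'E'
from h import *
z=load('pics/w25.npz')
p=z['p'][:,:,::-1];cv2.imwrite('pics/c25.png',cv2.resize(p[140:245,160:290],None,fx=5.5,fy=5.5,interpolation=cv2.INTER_CUBIC))
E
```

```text
time_s: 23.62
eef_pos: [493.4, 284.8, 128.4]
ee_rot: [-0.001, 0.77, 0.638, 0.003]
force: [-0.3, 11.1, 2.8]
grip_width: 0.152
time_s: 23.87
eef_pos: [492.5, 284.5, 128.4]
ee_rot: [-0.0, 0.77, 0.638, 0.004]
force: [5.4, 14.3, -0.4]
grip_width: 0.146
time_s: 24.12
eef_pos: [492.1, 284.4, 128.5]
ee_rot: [0.0, 0.77, 0.638, 0.006]
force: [14.2, 18.4, -5.0]
grip_width: 0.145
J [0.316, 0.497, 1.51, 0.005, 1.122, 0.501] p [492.1 284.4 128.5] t 24.1167 F [14.2 18.4 -5. ] g 0.145
heading 79.27 pitch(nose down) -0.55 roll 0.49
lip [507.1 358.5  62.9] in tray x,y -98.8 468.2
```

View pics/c25.png

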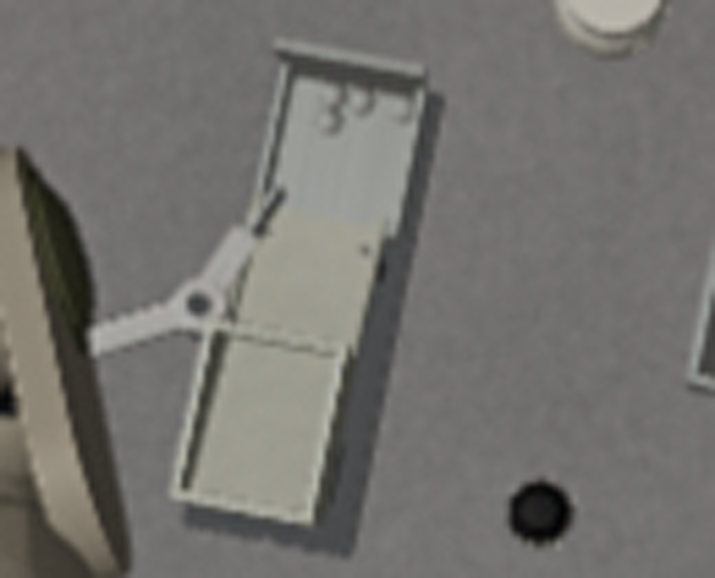

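```bash
python3 -m creep '[{"grip":8,"linear":[1.5,-0.3,0],"rot":[0,0,0]},{"grip":8,"linear":[0,0,0],"rot":[0,0,0]},{"grip":8,"linear":[0,0,0],"rot":[0,0,0]},{"grip":8,"linear":[0,0,0],"rot":[0,0,0]}]'; python3 look.py w26 scene; python3 -m creep '[{"grip":8,"linear":[0,0,0],"rot":[0,0,0]},{"grip":8,"linear":[0,0,0],"rot":[0,0,0]},{"grip":8,"linear":[0,0,0],"rot":[0,0,0]},{"grip":8,"linear":[0,0,0],"rot":[0,0,0]},{"grip":8,"linear":[0,0,0],"rot":[0,0,0]},{"grip":8,"linear":[0,0,0],"rot":[0,0,0]}]';python3 look.py w27 top
```

```text
time_s: 24.5
eef_pos: [492.2, 284.5, 128.4]
ee_rot: [0.001, 0.77, 0.638, 0.005]
force: [13.6, 10.3, -2.8]
grip_width: 0.14
J [0.317, 0.498, 1.508, 0.002, 1.125, 0.504] p [492.2 284.5 128.4] t 24.5 F [13.6 10.3 -2.8] g 0.14
heading 79.26 pitch(nose down) -0.38 roll 0.48
lip [507.1 358.5  62.6] in tray x,y -98.7 468.2
time_s: 25.05
eef_pos: [492.2, 284.5, 128.4]
ee_rot: [0.001, 0.77, 0.638, 0.005]
force: [15.1, 10.1, -3.0]
grip_width: 0.152
J [0.317, 0.498, 1.508, 0.002, 1.125, 0.504] p [492.2 284.5 128.4] t 25.05 F [15.1 10.1 -3. ] g 0.152
heading 79.26 pitch(nose down) -0.39 roll 0.48
lip [507.1 358.5  62.6] in tray x,y -98.7 468.2
```

View pics/w26.png

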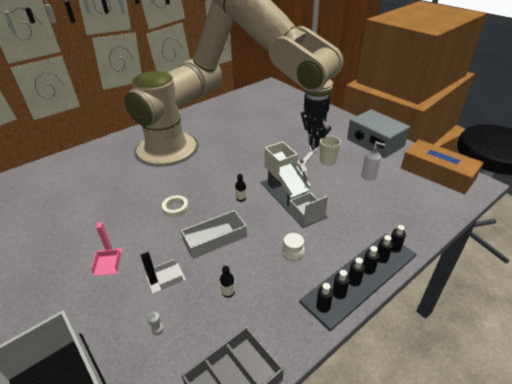

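View pics/w27.png

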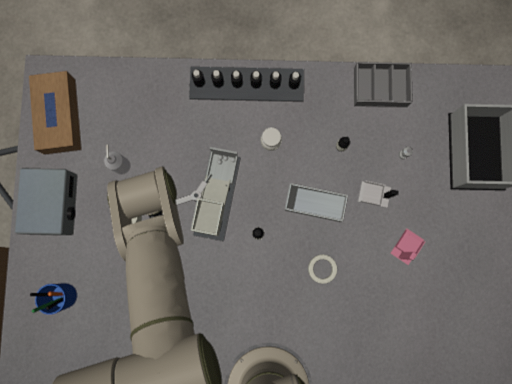

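```bash
python3 -c "
from rig import ctrl; print(ctrl.finish_job())"
```

```text
the job is handed in; nothing more can be done
None
```

The job is handed in at about 25 s of simulated time, with no verdict reported.

- **Balls:** I scooped all four out of the tray and tipped them into the hopper with the gate shut. After the gate opened, the top view shows all four in the catch cup.
- **Scoop:** the white scoop with the black handle stands upright on the table in a clear spot about 20 mm from where it started, turned a quarter turn. The pink look-alike was not touched.
- **Gate arm:** I gripped the peg and swung the arm until it stopped moving under a rising push. The last reading shows it still held at TCP (492, 284) mm with about 15–18 N at the wrist. That is about 2.5 mm from the computed stop position, which is close to the 2 mm calibration error. The angle I worked out from the images also matches the stop.
- **Surroundings:** the last scene and top views show all the bystanders still standing where they were.

No check failed. Twice during scooping the balls caught, first at the lip and then jammed across the width of the pan. Pushing 4 mm further and tilting more freed them.

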